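# Put the pill organiser and tablet splitter away in the foam-lined drawer

## Task

Pull the drawer of the low white unit out until both foam cut-outs are clear, and press the purple pill organiser and the teal tablet splitter into their matching cut-outs, right way up and fully home on the pocket floor, then push the drawer gently shut without slamming it. Leave the amber bottle and the egg-shaped pot standing where they are.

Things in the scene. Friction and masses are not known exactly. Their poses are not given: they have to be found in the camera images.
- cabinet: Fixed low white drawer unit, 230 mm wide (its y), 190 mm deep (its x), 82 mm high; a steel tray of wooden tongue depressors is fixed on the back half of its top, up to 102 mm. Origin: middle of the front face at bench level. Its +x points into the unit, -x out towards the robot; its y lies along the front. Grey foam in the drawer: top 40 mm, yellow pocket floors 22 mm above the bench.
- drawer (a joint): How far the drawer is pulled out along the unit's -x, m: 0 shut, 0.18 at the outer stop; starts ajar at 0.02 to 0.06. Slides with about 1.5 N of friction and stays where left. At 0.18 the back edge of the rear pocket is 31 mm in front of the unit's face. Drawer front panel: 12 mm thick, 226 mm wide, its top 72 mm above the bench.
- handle (a point): Centre of the drawer's steel bar handle, 52 mm above the bench, moving with the drawer. The bar is 10 mm thick (x), 12 mm high, 120 mm long along the unit's y, held by a stalk 55 mm either side of the centre; 25 mm of free space between bar and panel. Axes as the unit's.
- organiser_seat (a point): Where the organiser's centre lies once fully home in the front foam pocket, 40 mm above the bench; moves with the drawer, axes as the unit's. The pocket follows the organiser's outline with 2.5 mm to spare all round. It fits only with the organiser's +x axis along the unit's +y, so its side tab points to the drawer front panel, whose back face is 50 mm in front of this point.
- splitter_seat (a point): Where the splitter's centre point lies once fully home in the rear foam pocket, 41 mm above the bench, 74 mm behind and 18 mm to the +y side of the organiser's; moves with the drawer, axes as the unit's. The pocket follows the splitter's outline with 2.5 mm to spare all round. It fits only with the splitter's nose (+x axis) along the unit's -y.
- organiser_centre (a point): Centre, half-way up, of the purple seven-lid pill organiser, a box 140 mm long (its x), 36 mm wide (y), 36 mm high (z), about 0.14 kg, lying on the bench right way up. Low on its +y side a tab 28 mm long (x from 32 to 60 mm from the centre), 14 mm high, stands out 10 mm. Home in the foam, its top 18 mm stand out of it.
- splitter_centre (a point): Middle of the wide part, half-way up, of the tablet splitter: wide part 60 mm long (x), 44 mm wide (y), 38 mm high, teal below and clear on top; a teal nose 26 mm wide and 24 mm high goes on from it along +x, to 66 mm from this point. About 0.12 kg, lying on the bench right way up. Home in the foam, its top 20 mm stand out of it.
- bottle_centre (a point): Bystander: amber bottle with white cap, 54 mm across, 85 mm high, upright on the bench; point half-way up.
- pot_centre (a point): Bystander: white ceramic egg-shaped pill pot, 60 mm across, 79 mm high, upright on the bench; point half-way up.
- organiser: The same organiser; origin under its centre. In its pocket two sprung, ramped foam lips, 40 mm long, at the middle of the long sides narrow the lower part to 3 mm less than the item: it stops on them about 7 to 10 mm proud and must be pressed down, with up to 15 N, until it stands on the floor; then it stays.
- splitter: The same splitter; origin under the middle of its wide part. Its pocket has the same sprung lips, 36 mm long, at the middle of the wide part's two sides, and takes the same pressing.
Things that resemble listed ones, but are neither listed nor needed, are in the scene too. Several things look just like the organiser: the one meant starts farthest from the robot's base.

How it is judged:
By the outcome, as a careful person would: the job done as asked, in the order asked, and still so for the second after the job is handed in, with the robot touching nothing.
It also fails if it takes over 72 s, if anything falls off the work surface, if the arm or the gripper's body presses on something with over 40 N, if the wrist force passes 120 N, or if a joint passes its speed limit or range.

## Robot

A 6-joint arm with a two-finger parallel gripper is mounted at the origin on the work surface. World frame = base frame: x ahead of the robot, y to its left, z up, the work surface at z = 0. Lengths are in m, angles in rad, forces in N, time in s.
With the tool pointing down it reaches from about 0.35 to 0.85 m from the base axis. Payload 8.1 kg.
Tool frame: the origin (TCP) lies at the very end of the fingers, on their centre line; the grasp point (between the pads) lies 19 mm behind it; y points along the fingers, x is the direction in which the jaws open and shut, and the axes are right-handed (so a half turn about y gives the same grasp; the last joint's range is limited). The gripper opens to 93 mm and grips with 3 to 60 N. Pads are 15 mm wide; open, the fingers measure 128 mm over their backs; the gripper's body (75 mm by 188 mm) begins 65 mm behind the grasp point.
Start: joints at [1.016, 0.13, 1.488, -0, 1.523, -0.085], TCP at [0.272, 0.535, 0.219] pointing down, gripper open.
Joint ranges: [-2.96, 2.96], [-0.89, 2.26], [0.02, 2.5], [-1.34, 4.48], [0, 2.73], [-2.66, 2.66]. Speed limits (rad/s): [2.39, 2.39, 2.79, 3.14, 3.14, 3.14].

## Interface

Orientations are given as a unit quaternion [w, x, y, z].
In Python, from plant import * gives the robot as it stands. The module is installed in compiled form; this text tells all that it offers.
- The arm moves only by the shell command python3 -m creep 'ROWS' [FORCE]. ROWS is JSON, a list of rows, each an object of numbers: "ax", "ay", "az": the turn, a rotation vector about the tool's x, y, z in units of 5 degrees (1.0 is 5 degrees); "tx", "ty", "tz": the shift along the tool's x, y, z in units of 25 mm (1.0 is 25 mm); "fingers": the opening, from 0 (shut) to 1 (fully open). A call has 1 to 8 rows; each row shifts and turns the commanded pose from where the row before left it, along the tool's axes as they then stand; what a row does not reach is not made up. A row lasts 1/12 s, in which the tool goes at most 41.7 mm and 7.16 degrees, less where a joint would pass 70% of its speed; a pose out of reach is approached as far as the arm can. A call is refused whole if a number of a shift passes 1 or a number of a turn 1, either way. A call with a gripper value outside its range is refused whole. The fingers move at their own pace and stop on an object; FORCE is the grip in N (left out, the last holds). Time passes only in rows, so rows that do not move let the fingers close. It gives the time, the measured TCP pose, the force and the opening at its end, in the units of the state.
- state(): the state, without advancing time (a new reading comes with each control period).
- camera(name): name is "scene" or "side" or "wrist"; returns (picture, depth): 400x640x3 uint8, blue, green, red; 400x640 float32, m along the optical axis (not along the pixel's ray), 0 where there is no reading.
- camera_info(name): a dict with "fx", "fy", "cx", "cy" (pixels), "R" (3x3) and "t" (3): a world point X has camera coordinates R X + t; the wrist camera has in their place "mount" (4x4, takes a point from camera to tool coordinates, whose origin is the TCP and whose axes are the tool frame's). Camera axes: x right, y down, z forward; pixel columns grow to the right and rows downward; lengths in m; the calibration is good to about 2 mm. A picture is of the moment at which its call begins: read the wrist's pose just before it. camera_info takes no time and is no camera call.
- sign_off(): hands the job in, once; it reports no verdict.
The state is a dict: "time": time; "joint_pos": joint angles; "qd": joint speeds; "effort": joint torques, N m; "eef_pos": TCP position; "orientation": TCP orientation; "contact_force": force on the tool from outside, world axes, zero at the start; "ft_torque": the same for the moment, N m; "width": opening from 0.0 (shut) to 1.0 (fully open).
Only numpy, scipy, OpenCV 4.12 (cv2) and the standard library are available. Lean on these libraries where they do the work, as an engineer would, in place of code of your own. Each camera call takes 0.05 s, during which the arm holds its last target.

## Working session

There is one attempt and no reset: what is moved stays moved. The work goes in short steps, Python scripts to look and compute and a shell command to move; the robot and the scene stay as the last step left them, time stands still between calls to the robot, and variables do not carry over. Pictures are saved under pics/ and viewed, and the job is handed in when it is done.

```bash
mkdir -p pics; python3 - <<'E'
from plant import *
import cv2,numpy as np
for n in ["scene","side","wrist"]:
    s=state()
    p,d=camera(n); cv2.imwrite(f"pics/a_{n}.png",p); np.save(f"pics/a_{n}.npy",d)
    print(n,camera_info(n))
print(s)
E
```

```text
scene {'fx': 435.7945242612998, 'fy': 435.7945242612998, 'cx': 322.8704400275352, 'cy': 193.84103429477506, 'R': array([[-0.07636544,  0.99700742,  0.01202168],
       [ 0.76611755,  0.06638859, -0.63926243],
       [-0.63814748, -0.03960754, -0.76889468]]), 't': array([ 0.08879802, -0.37930175,  1.87743128])}
side {'fx': 393.8232067303893, 'fy': 393.8232067303893, 'cx': 319.78710894912047, 'cy': 197.13948646056326, 'R': array([[ 0.98155541, -0.19065482, -0.01413218],
       [-0.14059644, -0.66979264, -0.72911622],
       [ 0.12954389,  0.7176549 , -0.68424398]]), 't': array([-0.53523964,  0.0929967 ,  1.32466744])}
wrist {'fx': 312.2244832908701, 'fy': 312.2244832908701, 'cx': 317.34535571312585, 'cy': 194.87049247925506, 'mount': array([[ 9.99999592e-01,  5.83510461e-04, -6.89282111e-04,
         4.67596911e-04],
       [ 8.18615587e-04, -2.63343207e-01,  9.64701863e-01,
        -1.66007489e-01],
       [ 3.81395867e-04, -9.64702034e-01, -2.63343578e-01,
         7.45643344e-02],
       [ 0.00000000e+00,  0.00000000e+00,  0.00000000e+00,
         1.00000000e+00]])}
{'time': 0.1, 'joint_pos': array([ 1.01561020e+00,  1.31108202e-01,  1.48911091e+00,  2.70954387e-05,
        1.52298443e+00, -8.53819661e-02]), 'qd': array([ 0.0003779 , -0.00135259, -0.00071215, -0.00198871, -0.00010988,
       -0.00037228]), 'effort': array([ 1.54954923e-03, -5.61338782e+01, -4.93096447e+01,  7.70160207e-02,
        2.92205682e-02, -1.35575142e-04]), 'eef_pos': array([0.27133314, 0.53460247, 0.21771151]), 'orientation': array([-0.6023956 ,  0.60288939,  0.36938085, -0.3704075 ]), 'contact_force': array([ 0.44115363,  0.09735082, -0.25356085]), 'ft_torque': array([ 0.00244589,  0.00317974, -0.00563271]), 'width': 1.0035060892874719}
```

View pics/a_scene.png

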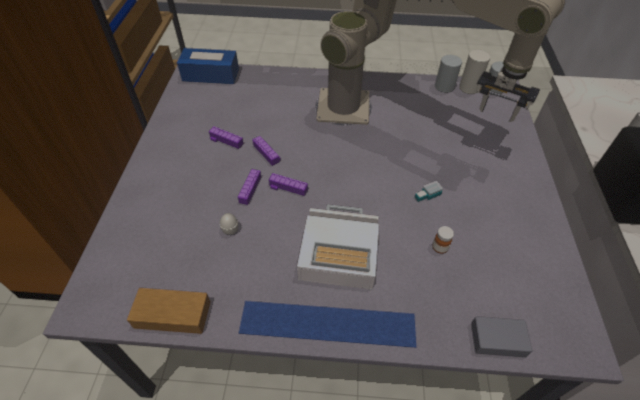

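View pics/a_side.png

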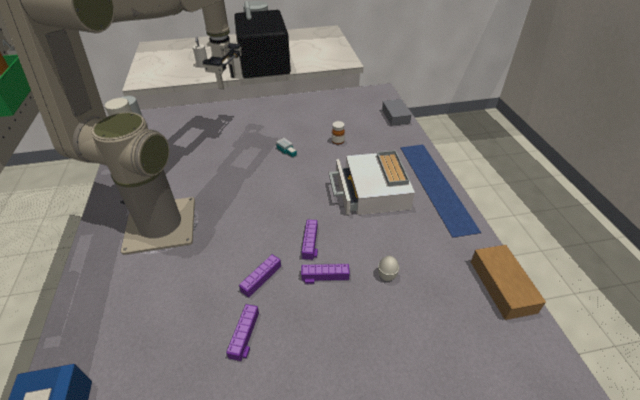

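View pics/a_wrist.png

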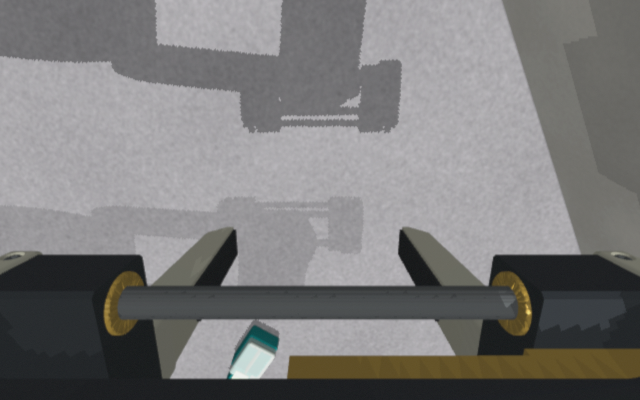

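The scene view shows the white unit near (340,250), its handle at (345,210), four purple boxes, the teal splitter at (429,191), the bottle at (443,240) and the pot at (229,224). Next I'll measure positions from the depth.

```bash
cat > h.py <<'E'
from plant import *
import cv2,numpy as np
from scipy.spatial.transform import Rotation as Ro
def shot(n,tag=None):
    s=state(); p,d=camera(n)
    if tag: cv2.imwrite(f"pics/{tag}.png",p); np.save(f"pics/{tag}.npy",d)
    return s,p,d
def world(n,d,s=None):
    c=camera_info(n); v,u=np.mgrid[0:400,0:640]
    P=np.stack([(u-c['cx'])/c['fx']*d,(v-c['cy'])/c['fy']*d,d],-1)
    if n=='wrist':
        P=P@c['mount'][:3,:3].T+c['mount'][:3,3]
        q=s['orientation']; return P@Ro.from_quat(q,scalar_first=True).as_matrix().T+s['eef_pos']
    return (P-c['t'])@c['R']
E
python3 - <<'E'
from h import *
np.set_printoptions(precision=4,suppress=True)
print(Ro.from_quat(state()['orientation'],scalar_first=True).as_matrix())
for n in ["scene","side"]:
    p=cv2.imread(f"pics/a_{n}.png"); d=np.load(f"pics/a_{n}.npy"); W=world(n,d)
    h=cv2.cvtColor(p,cv2.COLOR_BGR2HSV)
    for nm,lo,hi in [("purple",(130,80,60),(160,255,255)),("teal",(80,80,30),(98,255,255)),("orange",(5,120,80),(20,255,255))]:
        m=cv2.inRange(h,lo,hi)&((d>0)*255).astype(np.uint8)
        k,l,st,ce=cv2.connectedComponentsWithStats(m)
        for i in range(1,k):
            if st[i,4]<40: continue
            Q=W[l==i]
            if Q[:,2].max()<-.1 : continue
            hull=Q[Q[:,2]>np.percentile(Q[:,2],50)]
            r=cv2.minAreaRect(hull[:,:2].astype(np.float32)*1000)
            print(n,nm,st[i,4],ce[i].round(),Q.min(0),Q.max(0),"rect",np.round(r[0],1),np.round(r[1],1),round(r[2],1))
    m=(W[...,2]>.065)&(W[...,2]<.115)&(W[...,0]>.3)&(W[...,0]<1.2)&(abs(W[...,1])<.6)&(d>0)
    k,l,st,ce=cv2.connectedComponentsWithStats(m.astype(np.uint8))
    for i in range(1,k):
        if st[i,4]<40: continue
        Q=W[l==i]; r=cv2.minAreaRect(Q[:,:2].astype(np.float32)*1000)
        print(n,"high",st[i,4],ce[i].round(),Q.min(0),Q.max(0),"rect",np.round(r[0],1),np.round(r[1],1),round(r[2],1))
E
python3 - <<'E'
import cv2
a=cv2.imread("pics/a_scene.png")
cv2.imwrite("pics/a_zoom.png",cv2.resize(a[110:300,190:470],None,fx=2.85,fy=2.85,interpolation=cv2.INTER_CUBIC))
E
```

```text
[[ 0.4528 -0.0007 -0.8916]
 [ 0.8916 -0.0012  0.4528]
 [-0.0014 -1.      0.0001]]
scene purple 395 [225. 137.] [ 0.2175 -0.5208 -0.002 ] [ 0.3041 -0.3845  0.0439] rect [ 260.5 -454.3] [140.9  36.9] 65.8
scene purple 348 [266. 150.] [ 0.2602 -0.3404 -0.0013] [ 0.3805 -0.2305  0.0442] rect [ 318.2 -285.7] [134.8  34.9] 39.6
scene purple 380 [248. 186.] [ 0.4337 -0.3417  0.0007] [ 0.5752 -0.2868  0.0417] rect [ 504.1 -314.3] [ 33.5 139.6] 79.8
scene purple 502 [287. 184.] [ 0.4455 -0.2478 -0.0004] [ 0.5172 -0.1089  0.0424] rect [ 482.7 -179.1] [136.9  37.2] 73.3
scene teal 90 [428. 196.] [0.4624 0.2757 0.0013] [0.5074 0.3693 0.0277] rect [485.6 324.4] [15.8 99.7] 18.3
scene orange 54 [112.   8.] [-0.5709 -1.1785  0.1204] [-0.4235 -1.1472  0.1322] rect [ -494.8 -1160.2] [ 30.4 141.5] 86.4
scene orange 64 [442. 242.] [0.6907 0.322  0.0444] [0.7183 0.3658 0.0696] rect [706.7 338.5] [43.2 15.5] 65.5
scene orange 2363 [168. 307.] [ 0.9434 -0.5474  0.0427] [ 1.0419 -0.3495  0.067 ] rect [ 992.9 -447.6] [196.3  96.7] 90.0
scene high 259 [343. 213.] [ 0.6187 -0.0881  0.0651] [0.6469 0.1347 0.07
[... 1287 characters left out ...]
123.7   8.9] 86.9
side orange 64 [392. 168.] [ 0.8019 -0.0328  0.0825] [0.8176 0.096  0.0922] rect [809.2  28.4] [120.7  11.6] 87.0
side orange 2387 [511. 281.] [ 0.9376 -0.5531  0.0091] [ 1.0387 -0.3515  0.0652] rect [ 987. -453.] [198.1  98.5] 89.8
side high 98 [338. 126.] [0.6639 0.3185 0.0654] [0.7109 0.3722 0.0898] rect [687.3 344.6] [48.6 45.7] 69.9
side high 2521 [379. 176.] [ 0.6562 -0.1059  0.0651] [0.8491 0.1379 0.1055] rect [757.6  15.9] [237.4 191.3] 86.8
side high 157 [343. 181.] [ 0.6176 -0.0884  0.0651] [0.6431 0.1365 0.0764] rect [630.5  24.3] [225.3  12.6] 86.5
side high 136 [389. 262.] [ 0.6574 -0.3711  0.0652] [ 0.699  -0.3303  0.0807] rect [ 676.4 -351. ] [39.  39.1] 42.3
```

View pics/a_zoom.png

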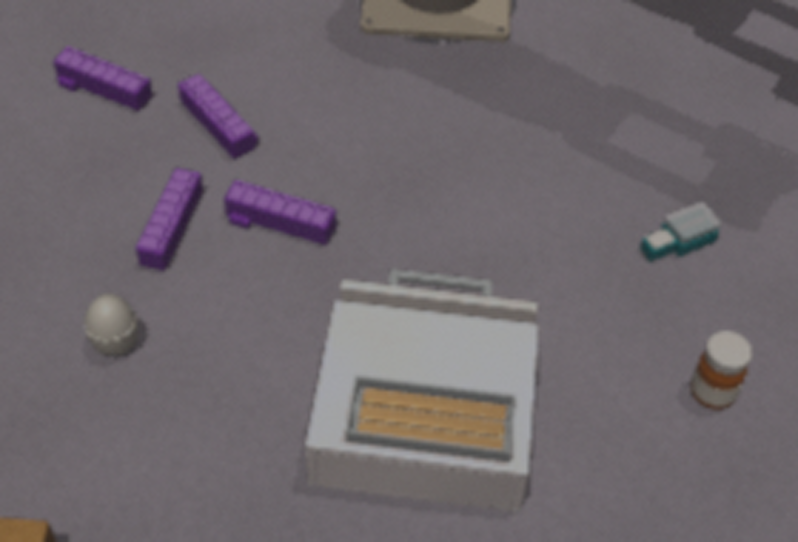

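```bash
cat >> h.py <<'E'
def go(x,y,z,yaw):
    """rotation then translation left, in row units, to target (yaw deg of tool x, mod 180)"""
    s=state(); R=Ro.from_quat(s['orientation'],scalar_first=True).as_matrix()
    T=np.eye(3); a=np.radians(yaw)
    cand=[]
    for k in (0,np.pi):
        X=np.array([np.cos(a+k),np.sin(a+k),0]); Y=np.array([0,0,-1.]); D=np.stack([X,Y,np.cross(X,Y)],1)
        rv=Ro.from_matrix(R.T@D).as_rotvec(degrees=True)/5
        cand.append((np.linalg.norm(rv),rv,D))
    cand.sort(key=lambda c:c[0]); _,rv,D=cand[0]
    dp=np.array([x,y,z])-s['eef_pos']
    print("t",round(s['time'],2),"eef",s['eef_pos'].round(4),"yaw",round(np.degrees(np.arctan2(R[1,0],R[0,0])),1),"j1,j6",s['joint_pos'][[0,5]].round(2),"F",s['contact_force'].round(1),"w",round(s['width'],3))
    print("turn",rv.round(2),"alt",cand[1][1].round(2)," shift after turn",(D.T@dp/.025).round(2)," shift now",(R.T@dp/.025).round(2))
E
python3 - <<'E'
from h import *
np.set_printoptions(precision=4,suppress=True)
for n in ["scene","side"]:
    p=cv2.imread(f"pics/a_{n}.png"); d=np.load(f"pics/a_{n}.npy"); W=world(n,d)
    # cabinet top
    m=(W[...,2]>.077)&(W[...,2]<.11)&(W[...,0]>.63)&(W[...,0]<.9)&(abs(W[...,1]-.02)<.15)&(d>0)
    r=cv2.minAreaRect(W[m][:,:2].astype(np.float32)*1000); print(n,"cab",r)
    # handle
    m=(W[...,2]>.044)&(W[...,2]<.064)&(W[...,0]>.56)&(W[...,0]<.615)&(abs(W[...,1]-.02)<.1)&(d>0)
    Q=W[m]; print("handle",len(Q),cv2.minAreaRect(Q[:,:2].astype(np.float32)*1000),Q[:,2].mean())
    # splitter
    m=(W[...,2]>.008)&(W[...,2]<.06)&(W[...,0]>.4)&(W[...,0]<.56)&(abs(W[...,1]-.32)<.1)&(d>0)
    Q=W[m]; print("split",len(Q),cv2.minAreaRect(Q[:,:2].astype(np.float32)*1000))
    Q=Q[Q[:,2]>.03]; print("split top",len(Q),cv2.minAreaRect(Q[:,:2].astype(np.float32)*1000),Q.mean(0))
go(.575,.027,.2,86.7)
E
```

```text
scene cab ((747.5712890625, 17.626976013183594), (229.83082580566406, 219.07908630371094), 86.64778137207031)
handle 154 ((600.6406860351562, 25.300830841064453), (117.68634033203125, 26.471923828125), 88.99067687988281) 0.05483763935753058
split 320 ((473.6759033203125, 318.4335632324219), (45.09124755859375, 98.56317138671875), 32.10658264160156)
split top 166 ((463.8270568847656, 333.25994873046875), (44.21833801269531, 61.6292610168457), 35.4565315246582) [0.4657 0.3334 0.0364]
side cab ((756.987060546875, 17.04442596435547), (235.4989471435547, 190.5533447265625), 87.01814270019531)
handle 115 ((600.61376953125, 25.500961303710938), (122.4670639038086, 27.21284294128418), 89.96514129638672) 0.05555561002826424
split 227 ((470.7680358886719, 317.2921447753906), (48.0811653137207, 100.80583953857422), 33.15679931640625)
split top 108 ((461.991455078125, 333.21807861328125), (45.789974212646484, 63.95807647705078), 32.05564880371094) [0.4598 0.3304 0.0366]
t 0.15 eef [0.2714 0.5346 0.2178] yaw 63.1 j1,j6 [ 1.02 -0.09] F [ 0.1  0.4 -0.2] w 1.001
turn [-0.   -4.72 -0.02] alt [ 0.02 31.28 -0.01]  shift after turn [-19.57   0.71 -13.29]  shift now [-12.6    0.73 -20.02]
```

```bash
python3 -m creep '[{"ay":-0.944,"tx":-0.9,"tz":-0.6,"fingers":0},{"ay":-0.944,"tx":-0.9,"tz":-0.6,"fingers":0},{"ay":-0.944,"tx":-0.9,"tz":-0.6,"fingers":0},{"ay":-0.944,"tx":-0.9,"tz":-0.6,"fingers":0},{"ay":-0.944,"tx":-0.9,"tz":-0.6,"fingers":0},{"tx":-0.9,"tz":-0.6,"fingers":0},{"tx":-0.9,"tz":-0.6,"fingers":0},{"tx":-0.9,"tz":-0.6,"fingers":0}]' 20
python3 -c "
from h import *
go(.575,.027,.2,86.7)"
```

```text
t 0.15 eef [0.2714 0.5346 0.2178] yaw 63.1 j1,j6 [ 1.02 -0.09] F [ 0.1  0.4 -0.2] w 1.001
turn [-0.   -4.72 -0.02] alt [ 2.000e-02  3.128e+01 -1.000e-02]  shift after turn [-19.57   0.71 -13.29]  shift now [-12.6    0.73 -20.02]validation failed for argument at $[0]...
```

```bash
python3 -m creep '[{"ax":0,"ay":-0.944,"az":0,"tx":-0.9,"ty":0,"tz":-0.6,"fingers":0},{"ax":0,"ay":-0.944,"az":0,"tx":-0.9,"ty":0,"tz":-0.6,"fingers":0},{"ax":0,"ay":-0.944,"az":0,"tx":-0.9,"ty":0,"tz":-0.6,"fingers":0},{"ax":0,"ay":-0.944,"az":0,"tx":-0.9,"ty":0,"tz":-0.6,"fingers":0},{"ax":0,"ay":-0.944,"az":0,"tx":-0.9,"ty":0,"tz":-0.6,"fingers":0},{"ax":0,"ay":0,"az":0,"tx":-0.9,"ty":0,"tz":-0.6,"fingers":0},{"ax":0,"ay":0,"az":0,"tx":-0.9,"ty":0,"tz":-0.6,"fingers":0},{"ax":0,"ay":0,"az":0,"tx":-0.9,"ty":0,"tz":-0.6,"fingers":0}]' 20
python3 -c "
from h import *
go(.575,.027,.2,86.7)"
```

```text
time: 0.82
eef_pos: [0.3503, 0.3348, 0.2184]
orientation: [0.514, -0.514, -0.485, 0.485]
contact_force: [-0.3, -0.9, 0.4]
width: 0.472
t 0.82 eef [0.3503 0.3348 0.2184] yaw 86.7 j1,j6 [ 0.66 -0.86] F [-0.3 -0.9  0.4] w 0.472
turn [-0.  0. -0.] alt [ -0. -36.   0.]  shift after turn [-11.77   0.74  -9.68]  shift now [-11.78   0.74  -9.68]
```

```bash
python3 -m creep '[{"ax":0,"ay":0,"az":0,"tx":-1,"ty":0.1,"tz":-0.8,"fingers":0},{"ax":0,"ay":0,"az":0,"tx":-1,"ty":0.1,"tz":-0.8,"fingers":0},{"ax":0,"ay":0,"az":0,"tx":-1,"ty":0.1,"tz":-0.8,"fingers":0},{"ax":0,"ay":0,"az":0,"tx":-1,"ty":0.1,"tz":-0.8,"fingers":0},{"ax":0,"ay":0,"az":0,"tx":-1,"ty":0.1,"tz":-0.8,"fingers":0},{"ax":0,"ay":0,"az":0,"tx":-1,"ty":0.1,"tz":-0.8,"fingers":0},{"ax":0,"ay":0,"az":0,"tx":-1,"ty":0,"tz":-0.8,"fingers":0},{"ax":0,"ay":0,"az":0,"tx":-1,"ty":0,"tz":-0.8,"fingers":0}]'
python3 -m creep '[{"ax":0,"ay":0,"az":0,"tx":-1,"ty":0,"tz":-0.8,"fingers":0},{"ax":0,"ay":0,"az":0,"tx":-1,"ty":0.1,"tz":-0.8,"fingers":0},{"ax":0,"ay":0,"az":0,"tx":-1,"ty":0.1,"tz":-0.8,"fingers":0},{"ax":0,"ay":0,"az":0,"tx":-0.7,"ty":0.1,"tz":-0.3,"fingers":0},{"ax":0,"ay":0,"az":0,"tx":0,"ty":0,"tz":0,"fingers":0},{"ax":0,"ay":0,"az":0,"tx":0,"ty":0,"tz":0,"fingers":0}]'
python3 -c "
from h import *
shot('wrist','b_wrist')
go(.575,.027,.2,86.7)"
```

```text
time: 1.48
eef_pos: [0.4986, 0.1256, 0.2032]
orientation: [0.514, -0.514, -0.485, 0.485]
contact_force: [0.9, 0.2, -0.5]
width: 0.009
time: 1.98
eef_pos: [0.56, 0.0301, 0.1954]
orientation: [0.515, -0.514, -0.484, 0.485]
contact_force: [-0.5, 0.7, 0.3]
width: 0.005
t 2.03 eef [0.5599 0.031  0.1957] yaw 86.6 j1,j6 [-0.04 -1.55] F [0.2 0.6 1.3] w 0.005
turn [-0.01 -0.01  0.  ] alt [-1.000e-02  3.599e+01 -2.000e-02]  shift after turn [-0.13 -0.17 -0.61]  shift now [-0.12 -0.17 -0.61]
```

View pics/b_wrist.png

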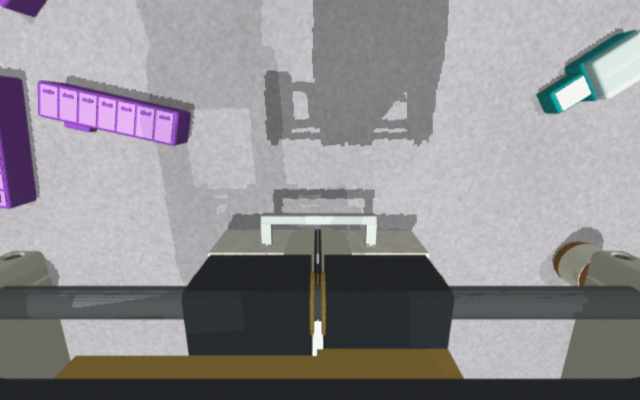

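The wrist view shows the handle bar at (320,219), with stalks at about (266,232) and (371,232). The panel top edge is near row 255 and the splitter is at (600,75).

```bash
python3 - <<'E'
from h import *
np.set_printoptions(precision=4,suppress=True)
d=np.load("pics/b_wrist.npy"); s=state(); W=world('wrist',d,s)
def rect(m):
    Q=W[m]; return len(Q),cv2.minAreaRect(Q[:,:2].astype(np.float32)*1000),Q.mean(0)
vv,uu=np.mgrid[0:400,0:640]
ok=(d>0)
print("bar",rect(ok&(uu>262)&(uu<376)&(vv>212)&(vv<224)&(W[...,2]>.045)&(W[...,2]<.07)))
c=W[250:258:1,225]; print(c)
print(W[248:258,400])
print("bar col"); print(W[212:226,300])
print("split",rect(ok&(uu>530)&(vv<120)&(W[...,2]>.01)), rect(ok&(uu>530)&(vv<120)&(W[...,2]>.033)))
print("bench",W[180,500],W[60,250])
E
```

```text
bar (1234, ((594.3394775390625, 31.643369674682617), (117.14781951904297, 9.776327133178711), 86.69407653808594), array([0.5935, 0.0318, 0.0568]))
[[ 0.6194 -0.0669  0.0659]
 [ 0.6192 -0.0661  0.0688]
 [ 0.6195 -0.0656  0.0705]
 [ 0.6201 -0.0653  0.0717]
 [ 0.5218  0.0093  0.2848]
 [ 0.5218  0.0095  0.2856]
 [ 0.5221  0.0094  0.2855]
 [ 0.522   0.0096  0.2862]]
[[0.6305 0.1148 0.06  ]
 [0.6299 0.1138 0.0636]
 [0.6301 0.1133 0.0657]
 [0.6296 0.1125 0.069 ]
 [0.6301 0.1122 0.0702]
 [0.6309 0.112  0.0708]
 [0.5246 0.0563 0.2848]
 [0.5244 0.056  0.2859]
 [0.5246 0.056  0.2859]
 [0.5242 0.0556 0.2874]]
bar col
[[ 0.6045  0.0082 -0.0004]
 [ 0.5891  0.012   0.0501]
 [ 0.5887  0.0123  0.0547]
 [ 0.589   0.0124  0.057 ]
 [ 0.5901  0.0123  0.0568]
 [ 0.5907  0.0123  0.0582]
 [ 0.5922  0.0121  0.057 ]
 [ 0.5928  0.0122  0.0584]
 [ 0.5942  0.012   0.0577]
 [ 0.5954  0.0119  0.0572]
 [ 0.5957  0.012   0.0594]
 [ 0.5976  0.0118  0.0574]
 [ 0.6201  0.007  -0.0004]
 [ 0.6209  0.007   0.0007]]
split (4310, ((469.4135437011719, 322.6676025390625), (44.23515701293945, 96.61859130859375), 31.390573501586914), array([0.4674, 0.317 , 0.03  ])) (2084, ((462.1153259277344, 334.800048828125), (42.19580078125, 51.32246017456055), 30.819772720336914), array([0.4628, 0.3288, 0.0377]))
bench [0.5782 0.2472 0.0009] [ 0.43   -0.0328  0.0005]
```

```bash
python3 -c "
from h import *
go(.6115,.030,.1,86.7)"
python3 -m creep '[{"ax":0,"ay":0,"az":0,"tx":0,"ty":0.8,"tz":-0.7,"fingers":0},{"ax":0,"ay":0,"az":0,"tx":-0.1,"ty":0.8,"tz":-0.7,"fingers":0},{"ax":0,"ay":0,"az":0,"tx":-0.1,"ty":0.8,"tz":-0.5,"fingers":0},{"ax":0,"ay":0,"az":0,"tx":0,"ty":0.8,"tz":-0.2,"fingers":0},{"ax":0,"ay":0,"az":0,"tx":0,"ty":0.6,"tz":0,"fingers":0},{"ax":0,"ay":0,"az":0,"tx":0,"ty":0,"tz":0,"fingers":0},{"ax":0,"ay":0,"az":0,"tx":0,"ty":0,"tz":0,"fingers":0}]'
python3 -c "
from h import *
go(.6115,.030,.045,86.7)"
```

```text
t 2.03 eef [0.5599 0.031  0.1957] yaw 86.6 j1,j6 [-0.04 -1.55] F [0.2 0.6 1.3] w 0.005
turn [-0.01 -0.01  0.  ] alt [-1.000e-02  3.599e+01 -2.000e-02]  shift after turn [ 0.08  3.83 -2.06]  shift now [ 0.08  3.82 -2.07]
time: 2.62
eef_pos: [0.6112, 0.0242, 0.1004]
orientation: [0.515, -0.513, -0.485, 0.486]
contact_force: [0.6, -0.4, 0.6]
width: 0.001
t 2.62 eef [0.6112 0.0242 0.1004] yaw 86.8 j1,j6 [-0.04 -1.56] F [ 0.6 -0.4  0.6] w 0.001
turn [-0.03  0.01  0.  ] alt [  0.   -35.99   0.04]  shift after turn [0.23 2.22 0.  ]  shift now [ 0.23  2.22 -0.  ]
```

```bash
python3 -m creep '[{"ax":0,"ay":0,"az":0,"tx":0.1,"ty":0.6,"tz":0,"fingers":0},{"ax":0,"ay":0,"az":0,"tx":0.1,"ty":0.6,"tz":0,"fingers":0},{"ax":0,"ay":0,"az":0,"tx":0,"ty":0.6,"tz":0,"fingers":0},{"ax":0,"ay":0,"az":0,"tx":0,"ty":0.4,"tz":0,"fingers":0},{"ax":0,"ay":0,"az":0,"tx":0,"ty":0,"tz":0,"fingers":0},{"ax":0,"ay":0,"az":0,"tx":0,"ty":0,"tz":0,"fingers":0}]'
python3 -c "
from h import *
s,p,d=shot('scene')
cv2.imwrite('pics/c.png',cv2.resize(p[180:300,280:420],None,fx=4,fy=4))
go(.6115,.030,.045,86.7)"
```

```text
time: 3.12
eef_pos: [0.6128, 0.0282, 0.047]
orientation: [-0.514, 0.514, 0.486, -0.485]
contact_force: [0.1, 0.6, -0.1]
width: 0.003
t 3.17 eef [0.6134 0.028  0.0476] yaw 86.7 j1,j6 [-0.04 -1.55] F [0.5 0.4 0.4] w 0.006
turn [ 0.02 -0.    0.  ] alt [-0.0e+00  3.6e+01  3.0e-02]  shift after turn [0.07 0.1  0.08]  shift now [0.07 0.1  0.08]
```

View pics/c.png

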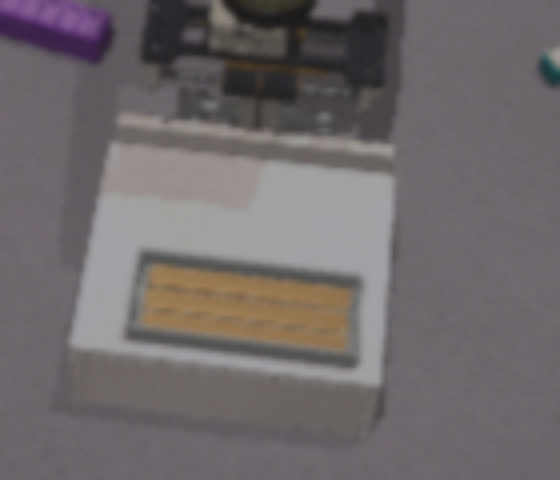

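```bash
python3 -m creep '[{"ax":0,"ay":0,"az":0,"tx":0,"ty":0,"tz":0.2,"fingers":0},{"ax":0,"ay":0,"az":0,"tx":0,"ty":0,"tz":0.4,"fingers":0},{"ax":0,"ay":0,"az":0,"tx":0,"ty":0,"tz":0.5,"fingers":0},{"ax":0,"ay":0,"az":0,"tx":0,"ty":0,"tz":0.6,"fingers":0},{"ax":0,"ay":0,"az":0,"tx":0,"ty":0,"tz":0.6,"fingers":0},{"ax":0,"ay":0,"az":0,"tx":0,"ty":0,"tz":0.6,"fingers":0},{"ax":0,"ay":0,"az":0,"tx":0,"ty":0,"tz":0.6,"fingers":0},{"ax":0,"ay":0,"az":0,"tx":0,"ty":0,"tz":0.6,"fingers":0}]'
python3 -m creep '[{"ax":0,"ay":0,"az":0,"tx":0,"ty":0,"tz":0.5,"fingers":0},{"ax":0,"ay":0,"az":0,"tx":0,"ty":0,"tz":0.4,"fingers":0},{"ax":0,"ay":0,"az":0,"tx":0,"ty":0,"tz":0.2,"fingers":0},{"ax":0,"ay":0,"az":0,"tx":0,"ty":0,"tz":0.2,"fingers":0},{"ax":0,"ay":0,"az":0,"tx":0,"ty":0,"tz":0.2,"fingers":0},{"ax":0,"ay":0,"az":0,"tx":0,"ty":0,"tz":0,"fingers":0}]'
```

```text
time: 3.83
eef_pos: [0.5114, 0.0339, 0.0481]
orientation: [-0.513, 0.515, 0.486, -0.484]
contact_force: [2.0, 0.6, 2.4]
width: 0.007
time: 4.33
eef_pos: [0.4725, 0.036, 0.0464]
orientation: [-0.514, 0.514, 0.485, -0.485]
contact_force: [-0.0, -0.1, -0.8]
width: 0.002
```

```bash
python3 -m creep '[{"ax":0,"ay":0,"az":0,"tx":0,"ty":0,"tz":0.2,"fingers":0},{"ax":0,"ay":0,"az":0,"tx":0,"ty":0,"tz":0.2,"fingers":0},{"ax":0,"ay":0,"az":0,"tx":0,"ty":0,"tz":0.2,"fingers":0}]'
python3 -m creep '[{"ax":0,"ay":0,"az":0,"tx":0,"ty":0,"tz":0.1,"fingers":0},{"ax":0,"ay":0,"az":0,"tx":0,"ty":0,"tz":0.1,"fingers":0},{"ax":0,"ay":0,"az":0,"tx":0,"ty":0,"tz":0.1,"fingers":0}]'
python3 -c "
from h import *
s,p,d=shot('scene','d_scene')
cv2.imwrite('pics/d.png',cv2.resize(p[160:300,260:440],None,fx=4,fy=4))"
```

```text
time: 4.58
eef_pos: [0.4579, 0.0367, 0.0462]
orientation: [-0.514, 0.514, 0.485, -0.485]
contact_force: [1.1, 1.2, 1.1]
width: 0.003
time: 4.83
eef_pos: [0.457, 0.0367, 0.0472]
orientation: [-0.51, 0.518, 0.489, -0.481]
contact_force: [43.5, -1.9, -35.6]
width: 0.004
```

View pics/d.png

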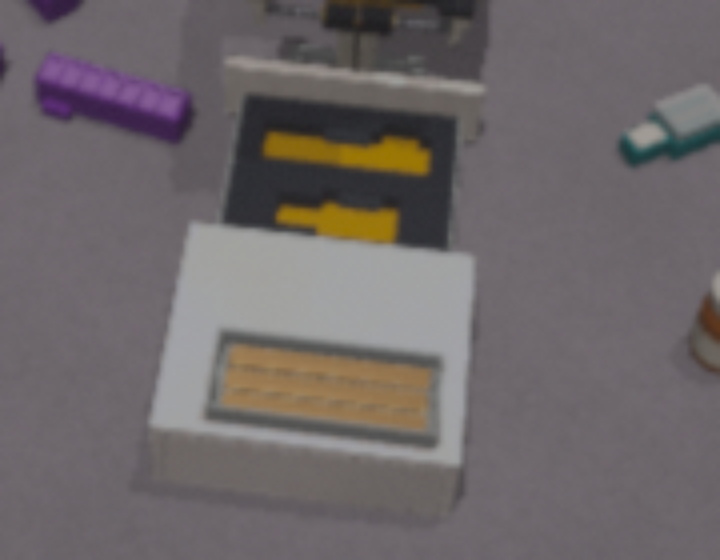

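```bash
python3 -m creep '[{"ax":0,"ay":0,"az":0,"tx":0,"ty":0,"tz":-0.15,"fingers":0},{"ax":0,"ay":0,"az":0,"tx":0,"ty":0,"tz":-0.15,"fingers":0},{"ax":0,"ay":0,"az":0,"tx":0,"ty":0,"tz":-0.1,"fingers":0},{"ax":0,"ay":0,"az":0,"tx":0,"ty":0,"tz":0,"fingers":0}]'
python3 -c "
from h import *
go(.45,.0367,.2,86.7)"
```

```text
time: 5.22
eef_pos: [0.46, 0.0367, 0.0457]
orientation: [0.515, -0.514, -0.485, 0.486]
contact_force: [0.3, 0.6, -0.1]
width: 0.004
t 5.22 eef [0.46   0.0367 0.0457] yaw 86.7 j1,j6 [-0.03 -1.54] F [ 0.3  0.6 -0.1] w 0.004
turn [-0.02 -0.   -0.  ] alt [ 0.0e+00  3.6e+01 -3.0e-02]  shift after turn [-0.02 -6.17  0.4 ]  shift now [-0.02 -6.17  0.41]
```

```bash
python3 -m creep '[{"ax":0,"ay":0,"az":0,"tx":0,"ty":-0.5,"tz":0,"fingers":0},{"ax":0,"ay":0,"az":0,"tx":0,"ty":-1,"tz":0,"fingers":0},{"ax":0,"ay":0,"az":0,"tx":0,"ty":-1,"tz":0,"fingers":0},{"ax":0,"ay":0,"az":0,"tx":0,"ty":-1,"tz":-0.2,"fingers":1},{"ax":0,"ay":0,"az":0,"tx":0,"ty":-1,"tz":-0.4,"fingers":1},{"ax":0,"ay":0,"az":0,"tx":0,"ty":-1,"tz":-0.4,"fingers":1},{"ax":0,"ay":0,"az":0,"tx":0,"ty":-1,"tz":-0.4,"fingers":1},{"ax":0,"ay":0,"az":0,"tx":0,"ty":-0.5,"tz":0,"fingers":1}]'
python3 -m creep '[{"ax":0,"ay":0,"az":0,"tx":0,"ty":0,"tz":0,"fingers":1},{"ax":0,"ay":0,"az":0,"tx":0,"ty":0,"tz":0,"fingers":1}]'
python3 -c "
from h import *
s,p,d=shot('wrist','e_wrist')
shot('side','e_side');shot('scene','e_scene')
go(.45,.0367,.2,86.7)"
```

```text
time: 5.88
eef_pos: [0.497, 0.0346, 0.2242]
orientation: [-0.513, 0.515, 0.486, -0.485]
contact_force: [1.1, 0.1, 0.2]
width: 0.313
time: 6.05
eef_pos: [0.4949, 0.0347, 0.2205]
orientation: [0.514, -0.514, -0.485, 0.485]
contact_force: [-0.7, -0.4, -0.8]
width: 0.464
t 6.2 eef [0.4938 0.0347 0.2188] yaw 86.7 j1,j6 [-0.03 -1.55] F [0.7 0.6 0.2] w 0.588
turn [-0.04 -0.   -0.  ] alt [ 0.   36.   -0.07]  shift after turn [-0.02  0.75  1.75]  shift now [-0.02  0.76  1.75]
```

View pics/e_wrist.png

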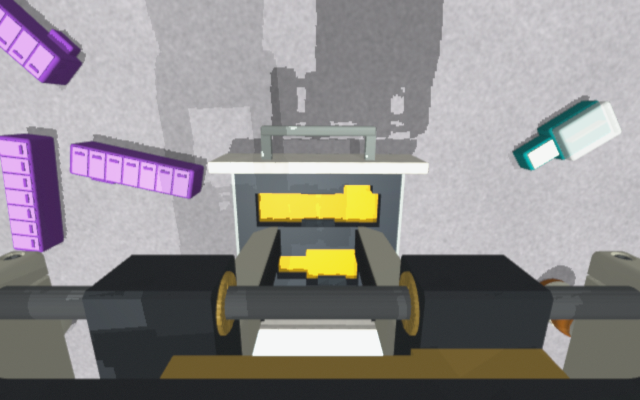

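The wrist view shows both pockets in full: the front one at (318,206) with its tab notch at (358,188), the rear one at (320,264) with its nose to the left. The panel top is at row 163. The splitter is at (570,135).

```bash
python3 - <<'E'
from h import *
np.set_printoptions(precision=4,suppress=True)
import json
s=state()
u=np.radians(-3.3); ux=np.array([np.cos(u),np.sin(u)]); uy=np.array([-ux[1],ux[0]])
for n in ["wrist","scene","side"]:
    p=cv2.imread(f"pics/e_{n}.png"); d=np.load(f"pics/e_{n}.npy")
    s2=dict(s); 
    if n=="wrist": s2['eef_pos']=np.array([.4946,.0347,.2198])
    W=world(n,d,s2)
    h=cv2.cvtColor(p,cv2.COLOR_BGR2HSV)
    m=cv2.inRange(h,(20,150,120),(32,255,255))&((d>0)*255).astype(np.uint8)
    k,l,st,ce=cv2.connectedComponentsWithStats(m)
    for i in range(1,k):
        if st[i,4]<50: continue
        Q=W[l==i]; z=Q[:,2]
        if abs(np.median(z)-.022)>.015: continue
        Q=Q[abs(z-np.median(z))<.006]
        r=cv2.minAreaRect(Q[:,:2].astype(np.float32)*1000)
        A=Q[:,:2]@ux; B=Q[:,:2]@uy
        print(n,"yel",len(Q),ce[i].round(),np.round(r[0],1),np.round(r[1],1),round(r[2],1),"z",np.median(z).round(4),"ux",np.percentile(A,[0,1,99,100]).round(4),"uy",np.percentile(B,[0,1,99,100]).round(4))
    g=(d>0)&(W[...,2]>.066)&(W[...,2]<.08)&(W[...,0]>.44)&(W[...,0]<.52)&(abs(W[...,1]-.03)<.14)
    Q=W[g]; A=Q[:,:2]@ux; B=Q[:,:2]@uy
    print(n,"panel",len(Q),cv2.minAreaRect(Q[:,:2].astype(np.float32)*1000),"ux",np.percentile(A,[0,1,99,100]).round(4),"uy",np.percentile(B,[0,1,99,100]).round(4),"z",np.median(Q[:,2]))
    g=(d>0)&(W[...,2]>.078)&(W[...,2]<.09)&(W[...,0]>.62)&(W[...,0]<.9)&(abs(W[...,1]-.03)<.16)
    Q=W[g]; A=Q[:,:2]@ux; B=Q[:,:2]@uy
    if len(Q)>50: print(n,"cab ux",np.percentile(A,[0,1,99,100]).round(4),"uy",np.percentile(B,[0,1,99,100]).round(4),"z",np.median(Q[:,2]))
    g=(d>0)&(W[...,2]>.030)&(W[...,2]<.045)&(W[...,0]>.40)&(W[...,0]<.53)&(abs(W[...,1]-.33)<.08)
    if n=='wrist': g[:, :500]=False
    Q=W[g]; print(n,"split top",len(Q),cv2.minAreaRect(Q[:,:2].astype(np.float32)*1000),Q.mean(0))
E
```

```text
wrist yel 3423 [321. 206.] [529.8  34.2] [145.3  46.8] 86.5 z 0.0208 ux [0.5037 0.5052 0.5498 0.5505] uy [-0.0079 -0.0064  0.1356  0.1373]
wrist yel 1769 [322. 263.] [610.   29.4] [100.2  41.3] 85.9 z 0.0205 ux [0.5864 0.5889 0.6271 0.6285] uy [0.0143 0.0158 0.1131 0.1144]
wrist panel 2625 ((476.28631591796875, 37.226051330566406), (226.0098876953125, 12.36550235748291), 86.34554290771484) ux [0.4672 0.4674 0.4789 0.4801] uy [-0.0484 -0.0455  0.1746  0.1776] z 0.07089550912023698
wrist cab ux [0.6581 0.6593 0.6946 0.6956] uy [-0.0118 -0.0072  0.1357  0.1402] z 0.0800887851839237
wrist split top 2234 ((458.9964904785156, 338.1211853027344), (42.836849212646484, 60.177459716796875), 30.28755760192871) [0.4585 0.3354 0.0366]
scene yel 208 [348. 198.] [523.6  33.8] [138.8  37.2] 86.3 z 0.0216 ux [0.5025 0.5048 0.5389 0.5398] uy [-0.0055 -0.0042  0.1324  0.1332]
scene yel 164 [346. 215.] [602.8  29. ] [95.8 33.3] 85.2 z 0.0215 ux [0.5833 0.5843 0.6163 0.6174] uy [0.0157 0.0174 0.1105 0.1114]
scene panel 208 ((479.630859375, 33.825294494628906), (224.74099731445312, 18.79166603088379), 85.
[... 365 characters left out ...]
4. 190.] [530.7  42.2] [129.   45.2] 86.1 z 0.0218 ux [0.5053 0.5073 0.5497 0.5506] uy [0.0083 0.0099 0.1353 0.1373]
side yel 150 [335. 187.] [607.6  40. ] [89.5 40. ] 78.4 z 0.0218 ux [0.5862 0.5874 0.6254 0.6265] uy [0.028  0.0316 0.1142 0.1178]
side panel 155 ((477.2804870605469, 34.14838409423828), (233.30406188964844, 11.927693367004395), 86.59614562988281) ux [0.4685 0.4687 0.4804 0.4806] uy [-0.0551 -0.051   0.1754  0.1782] z 0.0714251252376103
side cab ux [0.6593 0.6615 0.8439 0.8491] uy [-0.0568 -0.0541  0.17    0.1762] z 0.08215922258443643
side split top 103 ((460.3673095703125, 331.8869323730469), (43.540802001953125, 62.866363525390625), 29.25998306274414) [0.4606 0.3308 0.0368]
```

```bash
python3 - <<'E'
from h import *
np.set_printoptions(precision=4,suppress=True)
s=state(); d=np.load("pics/e_wrist.npy"); c=camera_info('wrist')
v,u=np.mgrid[0:400,0:640]
P=np.stack([(u-c['cx'])/c['fx']*d,(v-c['cy'])/c['fy']*d,d],-1)@c['mount'][:3,:3].T+c['mount'][:3,3]
m=(d>0)&(P[...,1]>-.06)&(P[...,1]<.01)&(abs(P[...,0])<.08)&(abs(P[...,2])<.04)
for sgn in (-1,1):
    for a,b in ((-.06,-.04),(-.04,-.02),(-.02,-.008),(-.008,.006)):
        Q=P[m&(sgn*P[...,0]>0)&(P[...,1]>a)&(P[...,1]<b)]
        if len(Q): print(sgn,a,len(Q),Q.min(0),Q.max(0))
go(.502,-.315,.16,79.8)
E
```

```text
-1 -0.06 854 [-0.0354 -0.06   -0.0078] [-0.02   -0.04    0.0115]
-1 -0.04 787 [-0.0361 -0.04   -0.0064] [-0.0199 -0.0201  0.0114]
-1 -0.02 333 [-0.0349 -0.02   -0.0061] [-0.0201 -0.0081  0.0113]
-1 -0.008 146 [-0.0324 -0.0079 -0.0054] [-0.0201  0.0008  0.0111]
1 -0.06 859 [ 0.022  -0.0599 -0.008 ] [ 0.0373 -0.04    0.0116]
1 -0.04 778 [ 0.022  -0.0399 -0.0061] [ 0.0379 -0.02    0.0114]
1 -0.02 335 [ 0.0221 -0.02   -0.0059] [ 0.0369 -0.008   0.0112]
1 -0.008 149 [ 0.0221 -0.008  -0.0063] [0.0346 0.0008 0.0111]
t 6.2 eef [0.4938 0.0347 0.2188] yaw 86.7 j1,j6 [-0.03 -1.55] F [0.7 0.6 0.2] w 0.588
turn [-0.04  1.38 -0.  ] alt [ -0.01 -34.62   0.06]  shift after turn [-13.71   2.35  -2.8 ]  shift now [-13.95   2.35  -1.14]
```

```bash
sed -i "s/+c\['mount'\]\[:3,3\]$/+c['mount'][:3,3]-np.array([.001,0,.0018])/" h.py; grep -n 0018 h.py
python3 -m creep '[{"ax":0,"ay":0.7,"az":0,"tx":-1,"ty":0.2,"tz":-0.2,"fingers":0.65},{"ax":0,"ay":0.7,"az":0,"tx":-1,"ty":0.2,"tz":-0.2,"fingers":0.65},{"ax":0,"ay":0,"az":0,"tx":-1,"ty":0.2,"tz":-0.2,"fingers":0.65},{"ax":0,"ay":0,"az":0,"tx":-1,"ty":0.1,"tz":-0.2,"fingers":0.65},{"ax":0,"ay":0,"az":0,"tx":-1,"ty":0,"tz":-0.2,"fingers":0.65},{"ax":0,"ay":0,"az":0,"tx":-1,"ty":0,"tz":-0.2,"fingers":0.65},{"ax":0,"ay":0,"az":0,"tx":-1,"ty":0,"tz":-0.2,"fingers":0.65},{"ax":0,"ay":0,"az":0,"tx":-1,"ty":0,"tz":-0.2,"fingers":0.65}]'
python3 -m creep '[{"ax":0,"ay":0,"az":0,"tx":-1,"ty":0,"tz":-0.2,"fingers":0.65},{"ax":0,"ay":0,"az":0,"tx":-1,"ty":0,"tz":-0.2,"fingers":0.65},{"ax":0,"ay":0,"az":0,"tx":-1,"ty":0,"tz":-0.2,"fingers":0.65},{"ax":0,"ay":0,"az":0,"tx":-1,"ty":0,"tz":-0.2,"fingers":0.65},{"ax":0,"ay":0,"az":0,"tx":-1,"ty":0,"tz":-0.2,"fingers":0.65},{"ax":0,"ay":0,"az":0,"tx":-0.5,"ty":0,"tz":0,"fingers":0.65},{"ax":0,"ay":0,"az":0,"tx":0,"ty":0,"tz":0,"fingers":0.65},{"ax":0,"ay":0,"az":0,"tx":0,"ty":0,"tz":0,"fingers":0.65}]'
python3 -m creep '[{"ax":0,"ay":0,"az":0,"tx":0,"ty":0,"tz":0,"fingers":0.65}]'
python3 -c "
from h import *
shot('wrist','f_wrist')
go(.502,-.315,.16,79.8)"
```

```text
12:        P=P@c['mount'][:3,:3].T+c['mount'][:3,3]-np.array([.001,0,.0018])
time: 6.87
eef_pos: [0.5023, -0.1697, 0.2017]
orientation: [0.544, -0.542, -0.453, 0.453]
contact_force: [0.5, 0.1, -0.2]
width: 0.649
time: 7.53
eef_pos: [0.5027, -0.3082, 0.2023]
orientation: [0.544, -0.542, -0.453, 0.453]
contact_force: [-0.3, 0.6, -0.3]
width: 0.653
time: 7.62
eef_pos: [0.5033, -0.3074, 0.2029]
orientation: [0.543, -0.542, -0.453, 0.453]
contact_force: [-0.5, 0.7, 0.6]
width: 0.649
t 7.67 eef [ 0.5035 -0.3073  0.2032] yaw 79.7 j1,j6 [-0.64 -2.03] F [-0.  -0.6  0.4] w 0.648
turn [-0.01 -0.01  0.01] alt [-1.000e-02  3.599e+01 -1.000e-02]  shift after turn [-0.31  1.73  0.01]  shift now [-0.31  1.73  0.  ]
```

View pics/f_wrist.png

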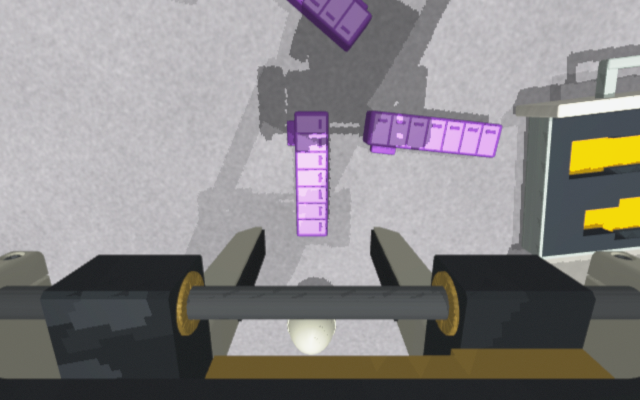

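```bash
python3 - <<'E'
from h import *
np.set_printoptions(precision=4,suppress=True)
s=state(); d=np.load("pics/f_wrist.npy"); W=world('wrist',d,s)
v,u=np.mgrid[0:400,0:640]
m=(u>285)&(u<332)&(v>105)&(v<245)&(d>0)
Q=W[m&(W[...,2]>.031)]; r=cv2.minAreaRect(Q[:,:2].astype(np.float32)*1000); print(len(Q),r,Q.mean(0),np.median(Q[:,2]))
Q=W[m&(W[...,2]>.005)&(W[...,2]<.02)&(u<296)]; print("tab",len(Q),Q.min(0),Q.max(0))
E
```

```text
4089 ((500.0290222167969, -313.3908386230469), (36.04298782348633, 138.05157470703125), 79.78883361816406) [ 0.4959 -0.3126  0.0365] 0.03654783722365254
tab 194 [ 0.437  -0.3348  0.0111] [ 0.4641 -0.3226  0.0162]
```

```bash
python3 -c "
from h import *
go(.500,-.3134,.021,79.8)"
python3 -m creep '[{"ax":0,"ay":0,"az":0,"tx":-0.2,"ty":1,"tz":0.1,"fingers":0.65},{"ax":0,"ay":0,"az":0,"tx":-0.1,"ty":1,"tz":0.1,"fingers":0.65},{"ax":0,"ay":0,"az":0,"tx":0,"ty":1,"tz":0,"fingers":0.65},{"ax":0,"ay":0,"az":0,"tx":0,"ty":1,"tz":0,"fingers":0.65},{"ax":0,"ay":0,"az":0,"tx":0,"ty":1,"tz":0,"fingers":0.65},{"ax":0,"ay":0,"az":0,"tx":0,"ty":0.6,"tz":0,"fingers":0.65},{"ax":0,"ay":0,"az":0,"tx":0,"ty":0.3,"tz":0,"fingers":0.65},{"ax":0,"ay":0,"az":0,"tx":0,"ty":0,"tz":0,"fingers":0.65}]'
python3 -c "
from h import *
go(.500,-.3134,.021,79.8)"
```

```text
t 7.67 eef [ 0.5035 -0.3073  0.2032] yaw 79.7 j1,j6 [-0.64 -2.03] F [-0.  -0.6  0.4] w 0.648
turn [-0.01 -0.01  0.01] alt [-1.000e-02  3.599e+01 -1.000e-02]  shift after turn [-0.26  7.29  0.1 ]  shift now [-0.27  7.29  0.09]
time: 8.33
eef_pos: [0.4963, -0.3132, 0.0541]
orientation: [0.544, -0.541, -0.453, 0.454]
contact_force: [-0.2, 0.3, -0.2]
width: 0.65
t 8.33 eef [ 0.4963 -0.3132  0.0541] yaw 79.7 j1,j6 [-0.65 -2.04] F [-0.2  0.3 -0.2] w 0.65
turn [-0.04 -0.01  0.02] alt [-3.000e-02  3.599e+01 -6.000e-02]  shift after turn [ 0.02  1.32 -0.15]  shift now [ 0.02  1.32 -0.15]
```

```bash
python3 -m creep '[{"ax":0,"ay":0,"az":0,"tx":0,"ty":0.5,"tz":-0.15,"fingers":0.65},{"ax":0,"ay":0,"az":0,"tx":0,"ty":0.5,"tz":0,"fingers":0.65},{"ax":0,"ay":0,"az":0,"tx":0,"ty":0.2,"tz":0,"fingers":0.65},{"ax":0,"ay":0,"az":0,"tx":0,"ty":0.1,"tz":0,"fingers":0.65},{"ax":0,"ay":0,"az":0,"tx":0,"ty":0,"tz":0,"fingers":0.65},{"ax":0,"ay":0,"az":0,"tx":0,"ty":0,"tz":0,"fingers":0.65}]'
python3 -c "
from h import *
go(.500,-.3134,.021,79.8)"
```

```text
time: 8.83
eef_pos: [0.5011, -0.316, 0.0238]
orientation: [-0.543, 0.543, 0.453, -0.453]
contact_force: [-0.3, 0.6, 0.3]
width: 0.649
t 8.83 eef [ 0.5011 -0.316   0.0238] yaw 79.7 j1,j6 [-0.65 -2.04] F [-0.3  0.6  0.3] w 0.649
turn [ 0.   -0.02 -0.  ] alt [ 0.   35.98  0.  ]  shift after turn [0.09 0.11 0.06]  shift now [0.09 0.11 0.06]
```

```bash
python3 -m creep '[{"ax":0,"ay":0,"az":0,"tx":0.1,"ty":0.1,"tz":0.05,"fingers":0.65},{"ax":0,"ay":0,"az":0,"tx":0,"ty":0,"tz":0,"fingers":0},{"ax":0,"ay":0,"az":0,"tx":0,"ty":0,"tz":0,"fingers":0},{"ax":0,"ay":0,"az":0,"tx":0,"ty":0,"tz":0,"fingers":0},{"ax":0,"ay":0,"az":0,"tx":0,"ty":0,"tz":0,"fingers":0},{"ax":0,"ay":0,"az":0,"tx":0,"ty":0,"tz":0,"fingers":0},{"ax":0,"ay":0,"az":0,"tx":0,"ty":0,"tz":0,"fingers":0}]' 25
python3 -c "
from h import *
go(.500,-.3134,.13,79.8)"
```

```text
time: 9.42
eef_pos: [0.5004, -0.3133, 0.0214]
orientation: [-0.543, 0.543, 0.453, -0.453]
contact_force: [-0.3, 0.2, 0.6]
width: 0.379
t 9.42 eef [ 0.5004 -0.3133  0.0214] yaw 79.7 j1,j6 [-0.65 -2.04] F [-0.3  0.2  0.6] w 0.379
turn [ 0.   -0.02 -0.  ] alt [0.000e+00 3.598e+01 1.000e-02]  shift after turn [-0.01 -4.34  0.01]  shift now [-0.01 -4.35  0.01]
```

```bash
python3 -m creep '[{"ax":0,"ay":0,"az":0,"tx":0,"ty":-0.5,"tz":0,"fingers":0},{"ax":0,"ay":0,"az":0,"tx":0,"ty":-0.8,"tz":0,"fingers":0},{"ax":0,"ay":0,"az":0,"tx":0,"ty":-0.9,"tz":0,"fingers":0},{"ax":0,"ay":0.9,"az":0,"tx":0,"ty":-0.9,"tz":0,"fingers":0},{"ax":0,"ay":0.95,"az":0,"tx":0,"ty":-0.9,"tz":0,"fingers":0},{"ax":0,"ay":0.95,"az":0,"tx":0,"ty":-0.9,"tz":0,"fingers":0},{"ax":0,"ay":0.95,"az":0,"tx":0,"ty":-0.6,"tz":0,"fingers":0},{"ax":0,"ay":0.95,"az":0,"tx":0,"ty":-0.2,"tz":0,"fingers":0}]'
python3 -m creep '[{"ax":0,"ay":0.95,"az":0,"tx":0,"ty":0,"tz":0,"fingers":0},{"ax":0,"ay":0.95,"az":0,"tx":0,"ty":0,"tz":0,"fingers":0},{"ax":0,"ay":0.95,"az":0,"tx":0,"ty":0,"tz":0,"fingers":0},{"ax":0,"ay":0.95,"az":0,"tx":0,"ty":0,"tz":0,"fingers":0},{"ax":0,"ay":0.95,"az":0,"tx":0,"ty":0,"tz":0,"fingers":0},{"ax":0,"ay":0.95,"az":0,"tx":0,"ty":0,"tz":0,"fingers":0},{"ax":0,"ay":0.95,"az":0,"tx":0,"ty":0,"tz":0,"fingers":0},{"ax":0,"ay":0.95,"az":0,"tx":0,"ty":0,"tz":0,"fingers":0}]'
python3 -c "
from h import *
go(.5341,.0328,.15,-3.4)"
```

```text
time: 10.08
eef_pos: [0.5016, -0.3142, 0.1683]
orientation: [-0.623, 0.626, 0.332, -0.331]
contact_force: [1.1, -0.5, -1.7]
width: 0.383
time: 10.75
eef_pos: [0.5001, -0.3131, 0.1644]
orientation: [-0.698, 0.698, 0.11, -0.11]
contact_force: [-0.7, 0.2, -1.9]
width: 0.382
t 10.75 eef [ 0.5001 -0.3131  0.1644] yaw 17.9 j1,j6 [-0.65 -0.96] F [-0.7  0.2 -1.9] w 0.382
turn [0.   4.27 0.  ] alt [  0.   -31.73  -0.  ]  shift after turn [ 0.54  0.57 13.89]  shift now [ 5.56  0.57 12.74]
```

```bash
python3 -m creep '[{"ax":0,"ay":0.95,"az":0,"tx":0,"ty":0,"tz":0,"fingers":0},{"ax":0,"ay":0.95,"az":0,"tx":0,"ty":0,"tz":0.5,"fingers":0},{"ax":0,"ay":0.95,"az":0,"tx":0,"ty":0,"tz":1,"fingers":0},{"ax":0,"ay":0.95,"az":0,"tx":0,"ty":0,"tz":1,"fingers":0},{"ax":0,"ay":0.45,"az":0,"tx":0,"ty":0,"tz":1,"fingers":0},{"ax":0,"ay":0,"az":0,"tx":0,"ty":0,"tz":1,"fingers":0},{"ax":0,"ay":0,"az":0,"tx":0,"ty":0,"tz":1,"fingers":0},{"ax":0,"ay":0,"az":0,"tx":0,"ty":0,"tz":1,"fingers":0}]'
python3 -m creep '[{"ax":0,"ay":0,"az":0,"tx":0,"ty":0,"tz":1,"fingers":0},{"ax":0,"ay":0,"az":0,"tx":0,"ty":0,"tz":1,"fingers":0},{"ax":0,"ay":0,"az":0,"tx":0,"ty":0,"tz":1,"fingers":0},{"ax":0,"ay":0,"az":0,"tx":0,"ty":0,"tz":1,"fingers":0},{"ax":0,"ay":0,"az":0,"tx":0,"ty":0,"tz":1,"fingers":0},{"ax":0,"ay":0,"az":0,"tx":0,"ty":0,"tz":0.5,"fingers":0},{"ax":0,"ay":0,"az":0,"tx":0,"ty":0,"tz":0.2,"fingers":0},{"ax":0,"ay":0,"az":0,"tx":0,"ty":0,"tz":0,"fingers":0}]'
python3 -c "
from h import *
go(.5341,.0328,.15,-3.4)"
```

```text
time: 11.42
eef_pos: [0.496, -0.1503, 0.1644]
orientation: [-0.707, 0.707, -0.019, 0.019]
contact_force: [0.8, -0.4, -1.6]
width: 0.388
time: 12.08
eef_pos: [0.5039, -0.0085, 0.164]
orientation: [-0.707, 0.707, -0.018, 0.018]
contact_force: [-0.2, -0.1, -0.6]
width: 0.387
t 12.08 eef [ 0.5039 -0.0085  0.164 ] yaw -3.0 j1,j6 [-0.12 -0.07] F [-0.2 -0.1 -0.6] w 0.387
turn [0.   0.09 0.  ] alt [ 1.000e-02 -3.591e+01 -0.000e+00]  shift after turn [1.11 0.56 1.72]  shift now [1.12 0.56 1.71]
```

```bash
python3 -m creep '[{"ax":0,"ay":0.09,"az":0,"tx":0.4,"ty":0.3,"tz":0.6,"fingers":0},{"ax":0,"ay":0,"az":0,"tx":0.4,"ty":0.4,"tz":0.6,"fingers":0},{"ax":0,"ay":0,"az":0,"tx":0.3,"ty":0.4,"tz":0.5,"fingers":0},{"ax":0,"ay":0,"az":0,"tx":0,"ty":0.4,"tz":0,"fingers":0},{"ax":0,"ay":0,"az":0,"tx":0,"ty":0.3,"tz":0,"fingers":0},{"ax":0,"ay":0,"az":0,"tx":0,"ty":0,"tz":0,"fingers":0},{"ax":0,"ay":0,"az":0,"tx":0,"ty":0,"tz":0,"fingers":0},{"ax":0,"ay":0,"az":0,"tx":0,"ty":0,"tz":0,"fingers":0}]'
python3 -c "
from h import *
shot('wrist','g_wrist')
go(.5341,.0328,.115,-3.4)"
```

```text
time: 12.75
eef_pos: [0.5338, 0.0307, 0.1191]
orientation: [-0.707, 0.707, -0.022, 0.022]
contact_force: [1.3, -0.4, -2.2]
width: 0.385
t 12.8 eef [0.534  0.0309 0.1194] yaw -3.6 j1,j6 [-0.04  0.02] F [-0.3 -0.  -1.7] w 0.385
turn [ 0.   -0.03  0.01] alt [-2.000e-02  3.597e+01  0.000e+00]  shift after turn [-0.    0.18  0.08]  shift now [-0.    0.18  0.08]
```

View pics/g_wrist.png

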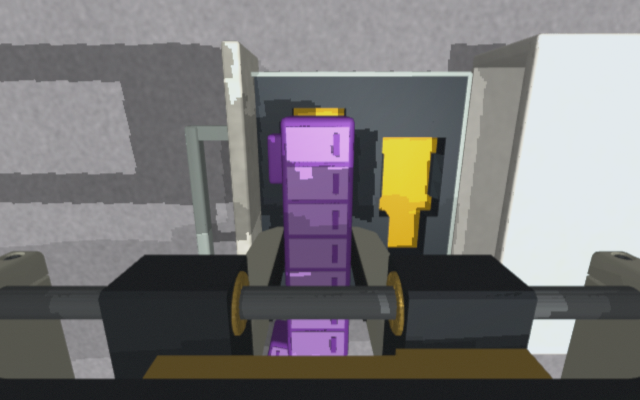

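The organiser hangs over the front pocket with its tab on the panel side (275,158). The far yellow edge of its pocket shows at (318,112), and the rear pocket at (407,190).

```bash
python3 - <<'E'
from h import *
np.set_printoptions(precision=4,suppress=True)
s=state(); d=np.load("pics/g_wrist.npy"); p=cv2.imread("pics/g_wrist.png"); W=world('wrist',d,s)
v,u=np.mgrid[0:400,0:640]; h=cv2.cvtColor(p,cv2.COLOR_BGR2HSV)
U=np.radians(-3.4); ux=np.array([np.cos(U),np.sin(U)]); uy=np.array([-ux[1],ux[0]])
A=W[...,:2]@ux; B=W[...,:2]@uy
print("tcp",s['eef_pos'][:2]@ux,s['eef_pos'][:2]@uy)
pu=cv2.inRange(h,(125,60,40),(165,255,255))>0
m=pu&(d>0)&(W[...,2]>.124)&(W[...,2]<.15)
Q=W[m]; print("org top z",np.median(Q[:,2]),cv2.minAreaRect(Q[:,:2].astype(np.float32)*1000),"ux",np.percentile(A[m],[.5,99.5]),"uy",np.percentile(B[m],[.5,99.5]))
y=(cv2.inRange(h,(18,120,60),(34,255,255))>0)&(d>0)&(abs(W[...,2]-.022)<.006)
for nm,mm in (("rear",y&(u>370)),("front",y&(u<360)&(v<125))):
    Q=W[mm]; print(nm,np.median(Q[:,2]),cv2.minAreaRect(Q[:,:2].astype(np.float32)*1000),"ux",np.percentile(A[mm],[.3,99.7]),"uy",np.percentile(B[mm],[.3,99.7]))
m=(d>0)&(abs(W[...,2]-.071)<.004)&(u<262)&(v<240)
for a in range(45,240,30):
    q=m[a:a+8]; 
    if q.sum(): print("panel row",a,np.percentile(A[a:a+8][q],[2,98]),np.median(B[a:a+8][q]))
# drawer left wall/ panel end
print("panel B max",B[m].max() if m.sum() else None)
m=(d>0)&(abs(W[...,2]-.082)<.004)&(u>500)&(v<240)
print("cab front ux",np.percentile(A[m],[.5,2]))
E
```

```text
tcp 0.5312541823182129 0.06250848141413563
org top z 0.13444746289168993 ((531.5150146484375, 31.56534194946289), (137.58404541015625, 37.010704040527344), 86.5343246459961) ux [0.5114 0.5469] uy [-0.0022  0.1314]
rear 0.022096334630676562 ((608.7535400390625, 26.717557907104492), (99.60346221923828, 46.19000244140625), 86.63043212890625) ux [0.5839 0.6286] uy [0.0133 0.1124]
front 0.02215403890125847 ((537.3012084960938, 101.77092742919922), (4.752470970153809, 41.16397476196289), 86.4560775756836) ux [0.5098 0.5508] uy [0.1311 0.1359]
panel row 45 [0.4692 0.4805] 0.171870213373109
panel row 75 [0.4691 0.4804] 0.15411531709906703
panel row 105 [0.4689 0.4805] 0.13518657975744175
panel row 135 [0.4688 0.4802] 0.11615356323814492
panel row 165 [0.4689 0.4803] 0.09534024898446851
panel row 195 [0.4689 0.4803] 0.07370876395252485
panel row 225 [0.4687 0.4803] 0.05098386259159049
panel B max 0.17648107682478772
cab front ux [0.6599 0.6605]
```

```bash
python3 - <<'E'
from h import *
np.set_printoptions(precision=4,suppress=True)
d=np.load("pics/g_wrist.npy"); p=cv2.imread("pics/g_wrist.png"); c=camera_info('wrist')
v,u=np.mgrid[0:400,0:640]
P=np.stack([(u-c['cx'])/c['fx']*d,(v-c['cy'])/c['fy']*d,d],-1)@c['mount'][:3,:3].T+c['mount'][:3,3]
h=cv2.cvtColor(p,cv2.COLOR_BGR2HSV); pu=cv2.inRange(h,(125,60,40),(165,255,255))>0
for r in range(150,256,15):
    q=pu[r]&(d[r]>0)&(P[r,:,1]<-.01); print("org",r,P[r][q][:,0].min(),P[r][q][:,0].max(),np.median(P[r][q],0), np.where(q)[0][[0,-1]])
m=(d>0)&~pu&(P[...,1]>-.05)&(P[...,1]<.002)&(abs(P[...,0])<.05)&(abs(P[...,2])<.02)
for sg in (-1,1):
    Q=P[m&(sg*P[...,0]>0)]; print(sg,len(Q),np.percentile(Q,[1,50,99],axis=0))
E
python3 -c "
import cv2
a=cv2.imread('pics/g_wrist.png'); cv2.imwrite('pics/g2.png',cv2.resize(a[90:290,220:460],None,fx=3,fy=3,interpolation=cv2.INTER_NEAREST))"
```

```text
org 150 -0.0191291158109188 0.016259750552445287 [-0.0013 -0.0151  0.0552] [281 353]
org 165 -0.018670575143341042 0.016647901417291562 [-0.0011 -0.0144  0.0478] [282 353]
org 180 -0.01911320274134488 0.01620656015835226 [-0.0013 -0.0152  0.0405] [282 352]
org 195 -0.018709694403324036 0.01660714481703027 [-0.0011 -0.0151  0.0327] [283 352]
org 210 -0.019009431926439262 0.016041638130010992 [-0.0016 -0.0152  0.0249] [283 351]
org 225 -0.0186432533381027 0.016555674403303265 [-0.0011 -0.0151  0.0167] [284 351]
org 240 -0.018858007721309075 0.01680468605856142 [-0.0011 -0.0151  0.0084] [284 351]
org 255 -0.01890588657161416 0.016464178551556692 [-0.0013 -0.0152 -0.0002] [284 350]
-1 1479 [[-0.0333 -0.0494 -0.005 ]
 [-0.0241 -0.0314  0.0101]
 [-0.0188 -0.0018  0.0108]]
1 1499 [[ 0.0167 -0.0495 -0.005 ]
 [ 0.0219 -0.0309  0.0101]
 [ 0.0314 -0.002   0.0109]]
```

View pics/g2.png

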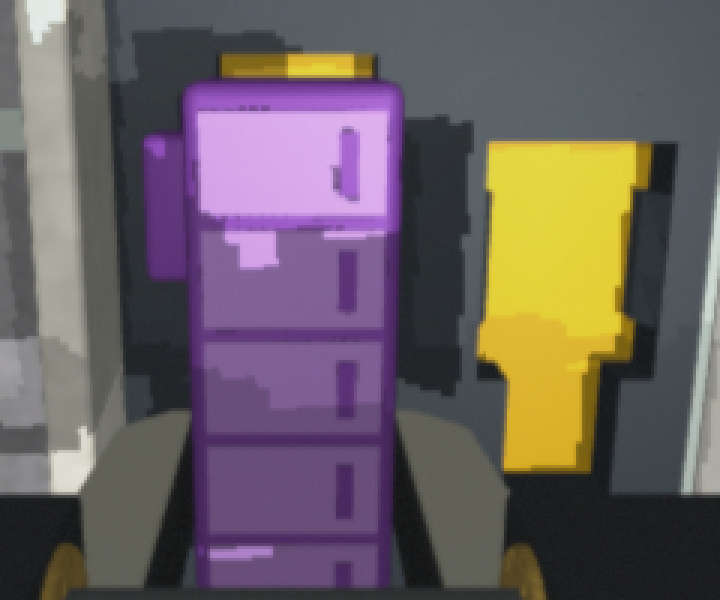

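```bash
python3 -m creep '[{"ax":0,"ay":0,"az":0,"tx":0.05,"ty":0.4,"tz":0.07,"fingers":0},{"ax":0,"ay":0,"az":0,"tx":0,"ty":0.4,"tz":0.03,"fingers":0},{"ax":0,"ay":0,"az":0,"tx":0,"ty":0.4,"tz":0,"fingers":0},{"ax":0,"ay":0,"az":0,"tx":0,"ty":0.4,"tz":0,"fingers":0},{"ax":0,"ay":0,"az":0,"tx":0,"ty":0.1,"tz":0,"fingers":0},{"ax":0,"ay":0,"az":0,"tx":0,"ty":0,"tz":0,"fingers":0},{"ax":0,"ay":0,"az":0,"tx":0,"ty":0,"tz":0,"fingers":0},{"ax":0,"ay":0,"az":0,"tx":0,"ty":0,"tz":0,"fingers":0}]'
python3 -c "
from h import *
s,p,d=shot('wrist','i_wrist')
go(.5355,.0332,.0515,-3.4)
U=np.radians(-3.4); ux=np.array([np.cos(U),np.sin(U)]); uy=np.array([-ux[1],ux[0]])
W=world('wrist',d,s);A=W[...,:2]@ux; B=W[...,:2]@uy
h=cv2.cvtColor(p,cv2.COLOR_BGR2HSV); pu=cv2.inRange(h,(125,60,40),(165,255,255))>0
v,u=np.mgrid[0:400,0:640]
m=pu&(d>0)&(W[...,2]>.082)
print('org ux',np.percentile(A[m],[.5,99.5]),np.percentile(A[m],[.5,99.5]).mean(),'uy',np.percentile(B[m],[.5,99.5]),np.median(W[m][:,2]), cv2.minAreaRect(W[m][:,:2].astype(np.float32)*1000)[2])
m=(d>0)&(abs(W[...,2]-.071)<.004)&(u<262)&(v<240)
print('panel back',np.percentile(A[m],98)+.05)
y=(cv2.inRange(h,(18,120,60),(34,255,255))>0)&(d>0)&(abs(W[...,2]-.022)<.006)
for mm in (y&(u>360),y&(u<360)):
  print(mm.sum(),np.percentile(A[mm],[.5,99.5]),np.percentile(B[mm],[.5,99.5]))
cv2.imwrite('pics/i2.png',cv2.resize(p[60:290,220:460],None,fx=2.6,fy=2.6,interpolation=cv2.INTER_NEAREST))
"
```

```text
time: 13.47
eef_pos: [0.5355, 0.0341, 0.0765]
orientation: [-0.707, 0.707, -0.021, 0.022]
contact_force: [-0.3, -0.2, -1.5]
width: 0.385
t 13.52 eef [0.5357 0.034  0.0767] yaw -3.5 j1,j6 [-0.03  0.03] F [ 0.1 -0.6 -0.9] w 0.385
turn [-0.   -0.02  0.01] alt [-2.000e-02  3.598e+01 -0.000e+00]  shift after turn [-0.01  1.01 -0.03]  shift now [-0.01  1.01 -0.03]
org ux [0.51266984 0.54821984] 0.5304448401167594 uy [0.00103511 0.13461359] 0.09159135758128277 86.56482696533203
panel back 0.5302653152596724
5557 [0.58451753 0.6280543 ] [0.03121175 0.11170844]
143 [0.49960604 0.55010094] [0.12286759 0.13570032]
```

View pics/i2.png

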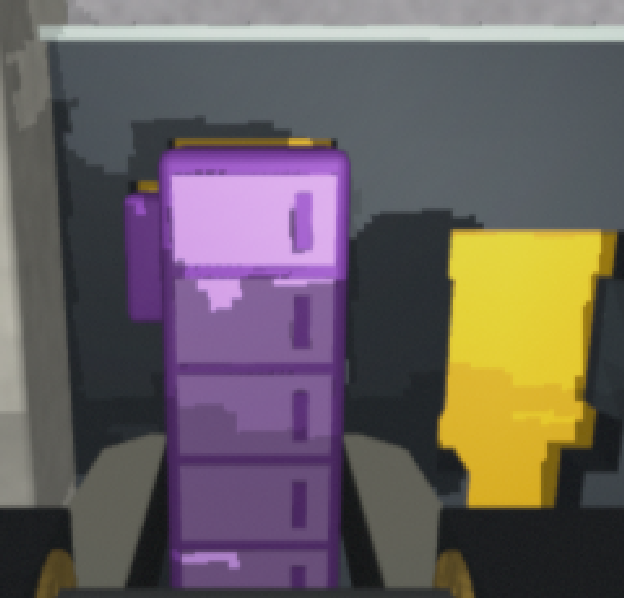

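```bash
python3 -c "
from h import *
s=state();d=np.load('pics/i_wrist.npy');p=cv2.imread('pics/i_wrist.png')
U=np.radians(-3.4); ux=np.array([np.cos(U),np.sin(U)]); uy=np.array([-ux[1],ux[0]])
W=world('wrist',d,s);A=W[...,:2]@ux; B=W[...,:2]@uy
h=cv2.cvtColor(p,cv2.COLOR_BGR2HSV); pu=cv2.inRange(h,(125,60,40),(165,255,255))>0
y=(cv2.inRange(h,(18,120,60),(34,255,255))>0)&(d>0)&(abs(W[...,2]-.022)<.006)
m=y&(A<.509)&(A>.49); print('tab pocket end uy',np.percentile(B[m],[0,50,95,100]),'seat',np.percentile(B[m],98)-.0625)
m=pu&(A<.509)&(d>0); print('tab',np.percentile(B[m],[1,50,99]),np.percentile(W[m][:,2],[1,50,99]))
m=y&(A>.51)&(A<.56); print('end',np.percentile(B[m],[50,95,99,100]))
# rear pocket wide end
m=y&(A>.59)&(A<.625); print('rear end',np.percentile(B[m],[95,99,100]))
# drawer side wall / foam end near
"

```

```text
tab pocket end uy [0.12281836 0.12362996 0.12500652 0.12503024] seat 0.06252159999940954
tab [-0.07961245  0.1097264   0.12510541] [0.00265292 0.06891435 0.0705822 ]
end [0.13501698 0.13568037 0.13569142 0.13569292]
rear end [0.10875    0.11151692 0.11183944]
```

```bash
python3 -m creep '[{"ax":0,"ay":0,"az":0,"tx":0,"ty":0.2,"tz":-0.1,"fingers":0},{"ax":0,"ay":0,"az":0,"tx":0,"ty":0.2,"tz":0,"fingers":0},{"ax":0,"ay":0,"az":0,"tx":0,"ty":0.2,"tz":0,"fingers":0},{"ax":0,"ay":0,"az":0,"tx":0,"ty":0,"tz":0,"fingers":0}]'
python3 -m creep '[{"ax":0,"ay":0,"az":0,"tx":0,"ty":0.1,"tz":0,"fingers":0},{"ax":0,"ay":0,"az":0,"tx":0,"ty":0.1,"tz":0,"fingers":0},{"ax":0,"ay":0,"az":0,"tx":0,"ty":0,"tz":0,"fingers":0}]'
```

```text
time: 13.85
eef_pos: [0.534, 0.0315, 0.0596]
orientation: [0.707, -0.707, 0.023, -0.021]
contact_force: [0.1, -0.5, -2.4]
width: 0.385
time: 14.1
eef_pos: [0.5347, 0.0316, 0.0555]
orientation: [0.707, -0.707, 0.022, -0.021]
contact_force: [-0.2, -1.3, -1.1]
width: 0.387
```

```bash
python3 -m creep '[{"ax":0,"ay":0,"az":0,"tx":0,"ty":0.1,"tz":0,"fingers":0},{"ax":0,"ay":0,"az":0,"tx":0,"ty":0.1,"tz":0,"fingers":0},{"ax":0,"ay":0,"az":0,"tx":0,"ty":0,"tz":0,"fingers":0}]'
python3 -m creep '[{"ax":0,"ay":0,"az":0,"tx":0,"ty":0.1,"tz":0,"fingers":0},{"ax":0,"ay":0,"az":0,"tx":0,"ty":0,"tz":0,"fingers":0}]'
```

```text
time: 14.35
eef_pos: [0.5352, 0.0316, 0.0511]
orientation: [-0.707, 0.707, -0.022, 0.022]
contact_force: [-0.4, -0.1, -0.7]
width: 0.381
time: 14.52
eef_pos: [0.535, 0.0316, 0.0484]
orientation: [0.707, -0.707, 0.022, -0.022]
contact_force: [-0.4, 0.4, -0.6]
width: 0.39
```

```bash
python3 -m creep '[{"ax":0,"ay":0,"az":0,"tx":0,"ty":0.1,"tz":0,"fingers":0},{"ax":0,"ay":0,"az":0,"tx":0,"ty":0,"tz":0,"fingers":0}]'
python3 -m creep '[{"ax":0,"ay":0,"az":0,"tx":0,"ty":0.08,"tz":0,"fingers":0},{"ax":0,"ay":0,"az":0,"tx":0,"ty":0,"tz":0,"fingers":0}]'
python3 -c "
from h import *
s,p,d=shot('wrist','j_wrist')
W=world('wrist',d,s)
h=cv2.cvtColor(p,cv2.COLOR_BGR2HSV); pu=cv2.inRange(h,(125,60,40),(165,255,255))>0
v,u=np.mgrid[0:400,0:640]
m=pu&(d>0)&(W[...,2]>.05)&(W[...,2]<.08); print('top z',np.median(W[m][:,2]),cv2.minAreaRect(W[m][:,:2].astype(np.float32)*1000))
go(.535,.0316,.0435,-3.4)
"
```

```text
time: 14.68
eef_pos: [0.5347, 0.0316, 0.0456]
orientation: [-0.707, 0.707, -0.022, 0.021]
contact_force: [-0.0, 0.4, -1.5]
width: 0.385
time: 14.85
eef_pos: [0.5347, 0.0316, 0.0437]
orientation: [0.707, -0.707, 0.022, -0.022]
contact_force: [-0.4, -0.8, -2.2]
width: 0.385
top z 0.05864909349974515 ((532.323486328125, 32.27434158325195), (137.52650451660156, 36.930213928222656), 86.56017303466797)
t 14.9 eef [0.5346 0.0316 0.0437] yaw -3.5 j1,j6 [-0.04  0.02] F [ 1.  -0.2 -2.8] w 0.385
turn [ 0.   -0.02 -0.01] alt [1.000e-02 3.598e+01 0.000e+00]  shift after turn [0.01 0.01 0.  ]  shift now [0.01 0.01 0.  ]
```

View pics/j_wrist.png

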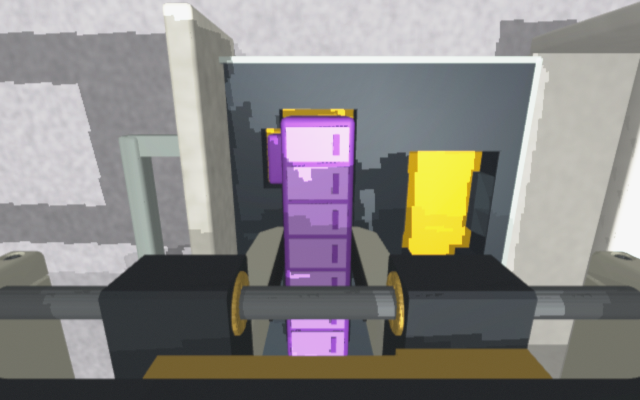

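```bash
python3 -m creep '[{"ax":0,"ay":0,"az":0,"tx":0,"ty":0,"tz":0,"fingers":0.5},{"ax":0,"ay":0,"az":0,"tx":0,"ty":0,"tz":0,"fingers":0.5},{"ax":0,"ay":0,"az":0,"tx":0,"ty":0,"tz":0,"fingers":0.5},{"ax":0,"ay":0,"az":0,"tx":0,"ty":-0.5,"tz":0,"fingers":0.5},{"ax":0,"ay":0,"az":0,"tx":0,"ty":-0.7,"tz":0,"fingers":0},{"ax":0,"ay":0,"az":0,"tx":0,"ty":-0.4,"tz":0,"fingers":0},{"ax":0,"ay":0,"az":0,"tx":0,"ty":0,"tz":0,"fingers":0},{"ax":0,"ay":0,"az":0,"tx":0,"ty":0,"tz":0,"fingers":0}]'
python3 -c "
from h import *
s,p,d=shot('wrist','k_wrist')
W=world('wrist',d,s)
h=cv2.cvtColor(p,cv2.COLOR_BGR2HSV); pu=cv2.inRange(h,(125,60,40),(165,255,255))>0
m=pu&(d>0)&(W[...,2]>.05)&(W[...,2]<.08); print('top z',np.percentile(W[m][:,2],[5,50,95]),cv2.minAreaRect(W[m][:,:2].astype(np.float32)*1000))
go(.535,.0316,.06,-3.4)
"
```

```text
time: 15.57
eef_pos: [0.5361, 0.0315, 0.0855]
orientation: [-0.707, 0.707, -0.021, 0.023]
contact_force: [-0.4, -1.0, -0.3]
width: 0.261
top z [0.05698267 0.05870608 0.05996457] ((533.46435546875, 42.86016082763672), (115.73687744140625, 36.095428466796875), 86.4972915649414)
t 15.62 eef [0.5353 0.0316 0.0844] yaw -3.5 j1,j6 [-0.04  0.02] F [-0.3 -0.2  0.2] w 0.225
turn [-0.   -0.02  0.01] alt [-2.000e-02  3.598e+01 -0.000e+00]  shift after turn [-0.01  0.98  0.  ]  shift now [-0.01  0.98  0.  ]
```

View pics/k_wrist.png

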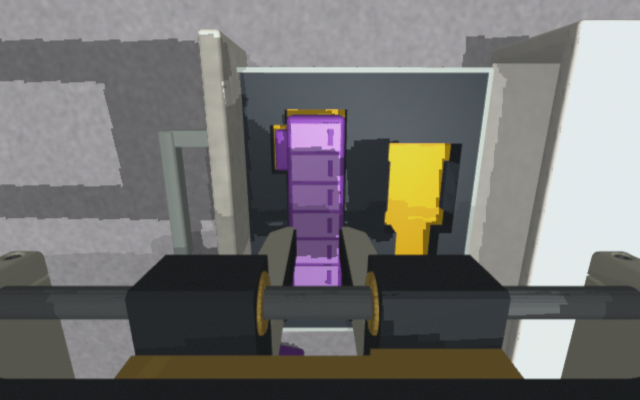

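```bash
python3 -m creep '[{"ax":0,"ay":0,"az":0,"tx":0,"ty":0.4,"tz":0,"fingers":0},{"ax":0,"ay":0,"az":0,"tx":0,"ty":0.4,"tz":0,"fingers":0},{"ax":0,"ay":0,"az":0,"tx":0,"ty":0.1,"tz":0,"fingers":0},{"ax":0,"ay":0,"az":0,"tx":0,"ty":0,"tz":0,"fingers":0}]'
python3 -m creep '[{"ax":0,"ay":0,"az":0,"tx":0,"ty":0.08,"tz":0,"fingers":0},{"ax":0,"ay":0,"az":0,"tx":0,"ty":0,"tz":0,"fingers":0}]'
```

```text
time: 15.95
eef_pos: [0.5335, 0.0316, 0.0593]
orientation: [0.707, -0.707, 0.023, -0.02]
contact_force: [0.2, -0.4, -0.1]
width: 0.009
time: 16.12
eef_pos: [0.5345, 0.0316, 0.0588]
orientation: [-0.707, 0.707, -0.022, 0.021]
contact_force: [-0.3, 0.5, 0.6]
width: 0.003
```

```bash
python3 -m creep '[{"ax":0,"ay":0,"az":0,"tx":0,"ty":0.06,"tz":0,"fingers":0},{"ax":0,"ay":0,"az":0,"tx":0,"ty":0,"tz":0,"fingers":0}]'
python3 -m creep '[{"ax":0,"ay":0,"az":0,"tx":0,"ty":0.05,"tz":0,"fingers":0},{"ax":0,"ay":0,"az":0,"tx":0,"ty":0,"tz":0,"fingers":0}]'
```

```text
time: 16.28
eef_pos: [0.5354, 0.0315, 0.0584]
orientation: [-0.707, 0.707, -0.021, 0.022]
contact_force: [-0.0, 0.5, 1.0]
width: 0.003
time: 16.45
eef_pos: [0.5364, 0.0315, 0.0583]
orientation: [-0.707, 0.707, -0.021, 0.023]
contact_force: [-0.3, -0.3, 5.4]
width: 0.005
```

```bash
python3 -m creep '[{"ax":0,"ay":0,"az":0,"tx":0,"ty":0.05,"tz":0,"fingers":0},{"ax":0,"ay":0,"az":0,"tx":0,"ty":0,"tz":0,"fingers":0}]'
python3 -m creep '[{"ax":0,"ay":0,"az":0,"tx":0,"ty":0.03,"tz":0,"fingers":0},{"ax":0,"ay":0,"az":0,"tx":0,"ty":0,"tz":0,"fingers":0}]'
```

```text
time: 16.62
eef_pos: [0.5374, 0.0314, 0.0582]
orientation: [-0.707, 0.707, -0.02, 0.023]
contact_force: [-0.6, -0.1, 11.7]
width: 0.006
time: 16.78
eef_pos: [0.538, 0.0314, 0.0582]
orientation: [-0.707, 0.707, -0.019, 0.024]
contact_force: [-1.2, -0.6, 16.2]
width: 0.006
```

```bash
python3 -m creep '[{"ax":0,"ay":0,"az":0,"tx":0,"ty":-0.5,"tz":0,"fingers":0},{"ax":0,"ay":0,"az":0,"tx":0,"ty":-0.9,"tz":0,"fingers":0},{"ax":0,"ay":0,"az":0,"tx":0,"ty":-0.9,"tz":0,"fingers":0},{"ax":0,"ay":-0.9,"az":0,"tx":0,"ty":-0.9,"tz":0.3,"fingers":0},{"ax":0,"ay":-0.9,"az":0,"tx":0,"ty":-0.9,"tz":0.6,"fingers":0.7},{"ax":0,"ay":-0.9,"az":0,"tx":0,"ty":-0.9,"tz":0.8,"fingers":0.7},{"ax":0,"ay":-0.9,"az":0,"tx":0,"ty":-0.4,"tz":0.8,"fingers":0.7},{"ax":0,"ay":-0.9,"az":0,"tx":0,"ty":0,"tz":0.8,"fingers":0.7}]'
python3 -c "
from h import *
go(.4605,.334,.19,31.5)"
```

```text
time: 17.45
eef_pos: [0.5266, 0.114, 0.194]
orientation: [-0.697, 0.697, 0.12, -0.116]
contact_force: [-0.1, -0.1, -0.8]
width: 0.24
t 17.45 eef [0.5266 0.114  0.194 ] yaw 19.2 j1,j6 [ 0.12 -0.22] F [-0.1 -0.1 -0.8] w 0.24
turn [ 0.02 -2.46  0.06] alt [-9.000e-02  3.353e+01  3.000e-02]  shift after turn [2.34 0.16 8.89]  shift now [0.39 0.15 9.18]
```

```bash
python3 -m creep '[{"ax":0,"ay":-0.85,"az":0,"tx":0.1,"ty":0,"tz":1,"fingers":0.7},{"ax":0,"ay":-0.8,"az":0.06,"tx":0.2,"ty":0,"tz":1,"fingers":0.7},{"ax":0,"ay":-0.8,"az":0,"tx":0.3,"ty":0,"tz":1,"fingers":0.7},{"ax":0,"ay":0,"az":0,"tx":0.3,"ty":0,"tz":1,"fingers":0.7},{"ax":0,"ay":0,"az":0,"tx":0.3,"ty":0,"tz":1,"fingers":0.7},{"ax":0,"ay":0,"az":0,"tx":0.3,"ty":0,"tz":1,"fingers":0.7},{"ax":0,"ay":0,"az":0,"tx":0.3,"ty":0,"tz":1,"fingers":0.7},{"ax":0,"ay":0,"az":0,"tx":0.2,"ty":0,"tz":0.8,"fingers":0.7}]'
python3 -m creep '[{"ax":0,"ay":0,"az":0,"tx":0.1,"ty":0,"tz":0.4,"fingers":0.7},{"ax":0,"ay":0,"az":0,"tx":0,"ty":0,"tz":0,"fingers":0.7},{"ax":0,"ay":0,"az":0,"tx":0,"ty":0,"tz":0,"fingers":0.7},{"ax":0,"ay":0,"az":0,"tx":0,"ty":0,"tz":0,"fingers":0.7}]'
python3 -c "
from h import *
s,p,d=shot('wrist','l_wrist')
W=world('wrist',d,s); np.save('pics/l_W.npy',W)
h=cv2.cvtColor(p,cv2.COLOR_BGR2HSV)
go(.4605,.334,.19,31.5)
m=(d>0)&(W[...,2]>.034)&(W[...,2]<.045)&(abs(W[...,0]-.46)<.06)&(abs(W[...,1]-.33)<.06)
print(m.sum(),cv2.minAreaRect(W[m][:,:2].astype(np.float32)*1000),np.median(W[m][:,2]))
m=(d>0)&(W[...,2]>.008)&(W[...,2]<.045)&(abs(W[...,0]-.475)<.08)&(abs(W[...,1]-.32)<.08)
print(m.sum(),cv2.minAreaRect(W[m][:,:2].astype(np.float32)*1000),np.median(W[m][:,2]))
"
```

```text
time: 18.12
eef_pos: [0.4759, 0.3106, 0.19]
orientation: [-0.681, 0.681, 0.189, -0.192]
contact_force: [0.4, -0.1, 0.3]
width: 0.7
time: 18.45
eef_pos: [0.474, 0.3176, 0.1897]
orientation: [-0.681, 0.682, 0.188, -0.192]
contact_force: [0.3, 0.3, 0.9]
width: 0.701
t 18.5 eef [0.4742 0.3175 0.1897] yaw 31.2 j1,j6 [ 0.5  -0.04] F [ 0.3  0.9 -0. ] w 0.702
turn [-0.   -0.07 -0.06] alt [ 0.1  35.93 -0.  ]  shift after turn [-0.12 -0.01  0.85]  shift now [-0.13 -0.01  0.85]
2273 ((460.5935363769531, 337.38934326171875), (41.924922943115234, 58.04038619995117), 31.334138870239258) 0.037749105213463585
3015 ((470.3855895996094, 322.0336608886719), (43.72447204589844, 95.44491577148438), 32.412410736083984) 0.03740711847983233
```

View pics/l_wrist.png

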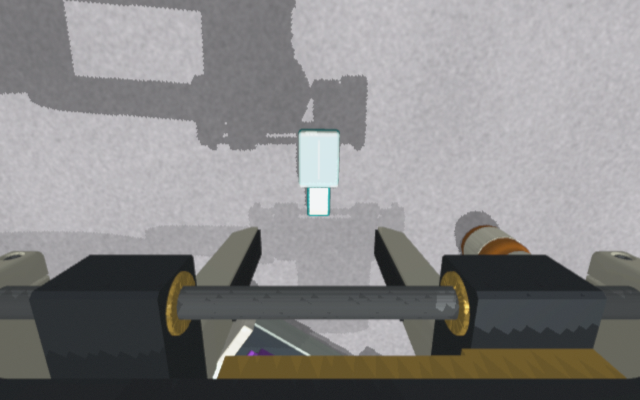

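```bash
python3 -c "
from h import *
go(.4606,.337,.0215,31.4)"
python3 -m creep '[{"ax":0,"ay":-0.05,"az":-0.06,"tx":-0.05,"ty":0.8,"tz":0.5,"fingers":0.7},{"ax":0,"ay":0,"az":0,"tx":0,"ty":0.9,"tz":0.4,"fingers":0.7},{"ax":0,"ay":0,"az":0,"tx":0,"ty":0.9,"tz":0.05,"fingers":0.7},{"ax":0,"ay":0,"az":0,"tx":0,"ty":0.9,"tz":0,"fingers":0.7},{"ax":0,"ay":0,"az":0,"tx":0,"ty":0.9,"tz":0,"fingers":0.7},{"ax":0,"ay":0,"az":0,"tx":0,"ty":0.7,"tz":0,"fingers":0.7},{"ax":0,"ay":0,"az":0,"tx":0,"ty":0,"tz":0,"fingers":0.7},{"ax":0,"ay":0,"az":0,"tx":0,"ty":0,"tz":0,"fingers":0.7}]'
python3 -c "
from h import *
go(.4606,.337,.0215,31.4)"
```

```text
t 18.5 eef [0.4742 0.3175 0.1897] yaw 31.2 j1,j6 [ 0.5  -0.04] F [ 0.3  0.9 -0. ] w 0.702
turn [-0.   -0.05 -0.06] alt [ 0.1  35.95 -0.  ]  shift after turn [-0.06  6.73  0.95]  shift now [-0.02  6.73  0.95]
time: 19.17
eef_pos: [0.4598, 0.3369, 0.0615]
orientation: [-0.681, 0.681, 0.19, -0.192]
contact_force: [-0.2, 0.4, -0.2]
width: 0.7
t 19.17 eef [0.4598 0.3369 0.0615] yaw 31.4 j1,j6 [ 0.54 -0.01] F [-0.2  0.4 -0.2] w 0.7
turn [-0.    0.   -0.03] alt [-5.0e-02 -3.6e+01  1.0e-02]  shift after turn [ 0.03  1.6  -0.01]  shift now [ 0.03  1.6  -0.01]
```

```bash
python3 -m creep '[{"ax":0,"ay":0,"az":-0.03,"tx":0.03,"ty":0.6,"tz":0,"fingers":0.7},{"ax":0,"ay":0,"az":0,"tx":0,"ty":0.5,"tz":0,"fingers":0.7},{"ax":0,"ay":0,"az":0,"tx":0,"ty":0.3,"tz":0,"fingers":0.7},{"ax":0,"ay":0,"az":0,"tx":0,"ty":0.15,"tz":0,"fingers":0.7},{"ax":0,"ay":0,"az":0,"tx":0,"ty":0,"tz":0,"fingers":0.7},{"ax":0,"ay":0,"az":0,"tx":0,"ty":0,"tz":0,"fingers":0.7},{"ax":0,"ay":0,"az":0,"tx":0,"ty":0,"tz":0,"fingers":0.7}]'
python3 -c "
from h import *
go(.4606,.337,.0215,31.4)"
```

```text
time: 19.75
eef_pos: [0.4613, 0.3391, 0.0243]
orientation: [0.681, -0.68, -0.193, 0.191]
contact_force: [-0.0, 0.0, -0.2]
width: 0.694
t 19.75 eef [0.4613 0.3391 0.0243] yaw 31.5 j1,j6 [ 0.54 -0.01] F [-0.   0.  -0.2] w 0.694
turn [-0.01  0.02  0.04] alt [ 7.000e-02 -3.598e+01  1.000e-02]  shift after turn [-0.07  0.11 -0.06]  shift now [-0.07  0.11 -0.06]
```

```bash
python3 -m creep '[{"ax":0,"ay":0,"az":0.04,"tx":-0.06,"ty":0.11,"tz":-0.06,"fingers":0.7},{"ax":0,"ay":0,"az":0,"tx":0,"ty":0,"tz":0,"fingers":0.7},{"ax":0,"ay":0,"az":0,"tx":0,"ty":0,"tz":0,"fingers":0},{"ax":0,"ay":0,"az":0,"tx":0,"ty":0,"tz":0,"fingers":0},{"ax":0,"ay":0,"az":0,"tx":0,"ty":0,"tz":0,"fingers":0},{"ax":0,"ay":0,"az":0,"tx":0,"ty":0,"tz":0,"fingers":0},{"ax":0,"ay":0,"az":0,"tx":0,"ty":0,"tz":0,"fingers":0},{"ax":0,"ay":0,"az":0,"tx":0,"ty":0,"tz":0,"fingers":0}]' 25
python3 -c "
from h import *
go(.6095,.0455,.17,-3.4)"
```

```text
time: 20.42
eef_pos: [0.4605, 0.3368, 0.0209]
orientation: [0.681, -0.68, -0.192, 0.192]
contact_force: [0.3, 0.8, -0.6]
width: 0.462
t 20.42 eef [0.4605 0.3368 0.0209] yaw 31.5 j1,j6 [ 0.54 -0.01] F [ 0.3  0.8 -0.6] w 0.462
turn [-0.01  6.98 -0.01] alt [-1.000e-02 -2.902e+01  1.000e-02]  shift after turn [  6.64  -5.97 -11.28]  shift now [ -1.    -5.97 -13.05]
```

```bash
python3 -m creep '[{"ax":0,"ay":0,"az":0,"tx":0,"ty":-0.5,"tz":0,"fingers":0},{"ax":0,"ay":0,"az":0,"tx":0,"ty":-0.9,"tz":0,"fingers":0},{"ax":0,"ay":0,"az":0,"tx":0,"ty":-0.9,"tz":0,"fingers":0},{"ax":0,"ay":0.95,"az":0,"tx":0,"ty":-0.9,"tz":-0.5,"fingers":0},{"ax":0,"ay":0.95,"az":0,"tx":0,"ty":-0.9,"tz":-0.8,"fingers":0},{"ax":0,"ay":0.95,"az":0,"tx":0,"ty":-0.9,"tz":-0.9,"fingers":0},{"ax":0,"ay":0.95,"az":0,"tx":0,"ty":-0.6,"tz":-0.9,"fingers":0},{"ax":0,"ay":0.95,"az":0,"tx":0,"ty":-0.2,"tz":-0.9,"fingers":0}]'
python3 -m creep '[{"ax":0,"ay":0.95,"az":0,"tx":0.2,"ty":0,"tz":-0.9,"fingers":0},{"ax":0,"ay":0.95,"az":0,"tx":0.3,"ty":0,"tz":-0.9,"fingers":0},{"ax":0,"ay":0.3,"az":0,"tx":0.5,"ty":0,"tz":-0.9,"fingers":0},{"ax":0,"ay":0,"az":0,"tx":0.5,"ty":0,"tz":-0.9,"fingers":0},{"ax":0,"ay":0,"az":0,"tx":0.5,"ty":0,"tz":-0.9,"fingers":0},{"ax":0,"ay":0,"az":0,"tx":0.5,"ty":0,"tz":-0.9,"fingers":0},{"ax":0,"ay":0,"az":0,"tx":0.5,"ty":0,"tz":-0.5,"fingers":0},{"ax":0,"ay":0,"az":0,"tx":0,"ty":0,"tz":0,"fingers":0}]'
python3 -c "
from h import *
go(.6095,.0455,.13,-3.4)"
```

```text
time: 21.08
eef_pos: [0.4979, 0.2436, 0.1702]
orientation: [0.706, -0.705, -0.048, 0.045]
contact_force: [0.5, -0.7, -1.7]
width: 0.466
time: 21.75
eef_pos: [0.5712, 0.0915, 0.1665]
orientation: [-0.706, 0.707, -0.021, 0.021]
contact_force: [0.2, -0.2, -1.1]
width: 0.466
t 21.75 eef [0.5712 0.0915 0.1665] yaw -3.4 j1,j6 [0.07 0.13] F [ 0.2 -0.2 -1.1] w 0.466
turn [ 0.01 -0.01  0.  ] alt [-0.000e+00  3.599e+01  2.000e-02]  shift after turn [ 1.64  1.46 -1.75]  shift now [ 1.64  1.46 -1.74]
```

```bash
python3 -m creep '[{"ax":0,"ay":0,"az":0,"tx":0.5,"ty":0.2,"tz":-0.6,"fingers":0},{"ax":0,"ay":0,"az":0,"tx":0.5,"ty":0.3,"tz":-0.6,"fingers":0},{"ax":0,"ay":0,"az":0,"tx":0.4,"ty":0.4,"tz":-0.4,"fingers":0},{"ax":0,"ay":0,"az":0,"tx":0.2,"ty":0.4,"tz":-0.1,"fingers":0},{"ax":0,"ay":0,"az":0,"tx":0,"ty":0.3,"tz":0,"fingers":0},{"ax":0,"ay":0,"az":0,"tx":0,"ty":0.2,"tz":0,"fingers":0},{"ax":0,"ay":0,"az":0,"tx":0,"ty":0,"tz":0,"fingers":0},{"ax":0,"ay":0,"az":0,"tx":0,"ty":0,"tz":0,"fingers":0}]'
python3 -m creep '[{"ax":0,"ay":0,"az":0,"tx":0,"ty":0.3,"tz":0,"fingers":0},{"ax":0,"ay":0,"az":0,"tx":0,"ty":0.2,"tz":0,"fingers":0},{"ax":0,"ay":0,"az":0,"tx":0,"ty":0,"tz":0,"fingers":0},{"ax":0,"ay":0,"az":0,"tx":0,"ty":0,"tz":0,"fingers":0}]'
python3 -c "
from h import *
s,p,d=shot('wrist','m_wrist')
go(.6095,.0455,.0765,-3.4)"
```

```text
time: 22.42
eef_pos: [0.6065, 0.0508, 0.1203]
orientation: [0.707, -0.707, 0.021, -0.019]
contact_force: [-0.0, 0.0, -1.6]
width: 0.468
time: 22.75
eef_pos: [0.6067, 0.05, 0.1076]
orientation: [-0.707, 0.707, -0.021, 0.019]
contact_force: [0.8, -0.7, -1.0]
width: 0.462
t 22.8 eef [0.607  0.0499 0.108 ] yaw -3.3 j1,j6 [-0.    0.05] F [-0.9  0.7 -1.5] w 0.464
turn [ 0.    0.03 -0.02] alt [-2.000e-02 -3.597e+01 -0.000e+00]  shift after turn [ 0.11  1.26 -0.17]  shift now [ 0.11  1.26 -0.17]
```

View pics/m_wrist.png

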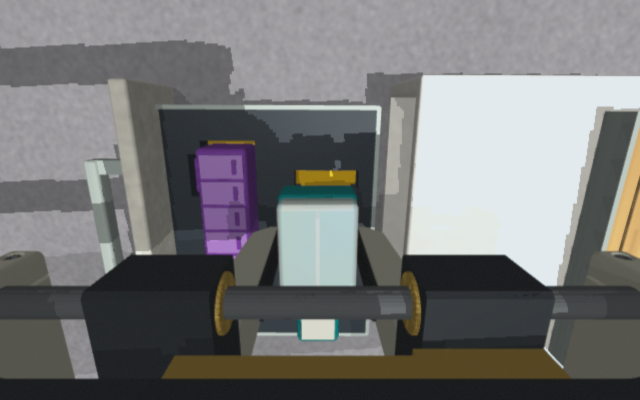

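```bash
cat > ms.py <<'E'
from h import *
import sys
np.set_printoptions(precision=4,suppress=True)
def ms(s,p,d):
    U=np.radians(-3.4); ux=np.array([np.cos(U),np.sin(U)]); uy=np.array([-ux[1],ux[0]])
    W=world('wrist',d,s);A=W[...,:2]@ux; B=W[...,:2]@uy; Z=W[...,2]
    h=cv2.cvtColor(p,cv2.COLOR_BGR2HSV); v,u=np.mgrid[0:400,0:640]
    t=s['eef_pos']; print('tcp',t[:2]@ux,t[:2]@uy,t[2])
    m=(d>0)&(abs(Z-(t[2]+.0165))<.006)&(u>270)&(u<365)&(v>170)&(v<285)
    m=m&(cv2.inRange(h,(78,12,60),(102,255,255))>0)
    print('split',m.sum(),'z',np.median(Z[m]),'ux',np.percentile(A[m],[1,99]),np.percentile(A[m],[1,99]).mean(),'uy',np.percentile(B[m],[1,99]),'ctr uy',np.percentile(B[m],99.5)-.0295,cv2.minAreaRect(W[m][:,:2].astype(np.float32)*1000)[2])
    tm=(d>0)&(cv2.inRange(h,(80,150,30),(98,255,255))>0)&(u>260)&(u<370)&(v<230)
    if tm.sum(): print('teal end uy',np.percentile(B[tm],[50,95,99.5]),'z',np.percentile(Z[tm],[5,50,95]))
    y=(cv2.inRange(h,(18,120,40),(34,255,255))>0)&(d>0)&(abs(Z-.022)<.007)
    m=y&(u>280); print('rear',m.sum(),'ux',np.percentile(A[m],[.5,99.5]),'uy',np.percentile(B[m],[1,99.5]),'seat ux(back-24.5)',np.percentile(A[m],99.5)-.0245,'seat uy',np.percentile(B[m],99.5)-.0325)
    m=y&(u<280); print('front',m.sum(),'ux',np.percentile(A[m],[.5,99.5]),'uy',np.percentile(B[m],[1,99.5]),'-> spl seat uy',np.percentile(B[m],99.5)-.0725+.018)
    m=(d>0)&(abs(Z-.071)<.004)&(u<200)&(v<260)&(A<.49)
    print('panel back -> spl seat ux',np.percentile(A[m],98)+.124)
if __name__=='__main__':
    ms(state(),cv2.imread(sys.argv[1]+'.png'),np.load(sys.argv[1]+'.npy'))
E
python3 ms.py pics/m_wrist
```

```text
tcp 0.6030093986507266 0.08586145388713654 0.10795350341257978
split 5880 z 0.12493439529298961 ux [0.5812 0.6205] 0.6008748339824987 uy [0.0679 0.1139] ctr uy 0.08460798054632822 87.90003204345703
teal end uy [0.114  0.1144 0.1146] z [0.0959 0.1073 0.111 ]
rear 885 ux [0.583  0.6316] uy [0.0984 0.1105] seat ux(back-24.5) 0.6070794687657514 seat uy 0.0779753084375627
front 104 ux [0.5126 0.55  ] uy [0.1318 0.1337] -> spl seat uy 0.07922740995059951
panel back -> spl seat ux 0.6077893137909491
```

```bash
python3 -m creep '[{"ax":0,"ay":0.03,"az":0,"tx":0.15,"ty":0.2,"tz":-0.12,"fingers":0},{"ax":0,"ay":0,"az":0,"tx":0.1,"ty":0.3,"tz":-0.06,"fingers":0},{"ax":0,"ay":0,"az":0,"tx":0,"ty":0.4,"tz":0,"fingers":0},{"ax":0,"ay":0,"az":0,"tx":0,"ty":0.3,"tz":0,"fingers":0},{"ax":0,"ay":0,"az":0,"tx":0,"ty":0.1,"tz":0,"fingers":0},{"ax":0,"ay":0,"az":0,"tx":0,"ty":0,"tz":0,"fingers":0},{"ax":0,"ay":0,"az":0,"tx":0,"ty":0,"tz":0,"fingers":0},{"ax":0,"ay":0,"az":0,"tx":0,"ty":0,"tz":0,"fingers":0}]'
python3 -c "
from h import *
s,p,d=shot('wrist','n_wrist')"; python3 ms.py pics/n_wrist
```

```text
time: 23.47
eef_pos: [0.6134, 0.045, 0.0759]
orientation: [0.707, -0.707, 0.021, -0.021]
contact_force: [0.6, 0.1, -0.8]
width: 0.468
tcp 0.6098050883540495 0.08137565618098766 0.07614462050014749
split 5876 z 0.09310839295781459 ux [0.588  0.6273] 0.6076612021845301 uy [0.0634 0.1095] ctr uy 0.08015419655317381 86.35978698730469
teal end uy [0.1095 0.1099 0.1101] z [0.0642 0.0756 0.0791]
rear 882 ux [0.5826 0.6315] uy [0.1013 0.1105] seat ux(back-24.5) 0.6069871703777826 seat uy 0.07802863853770985
front 184 ux [0.5126 0.5484] uy [0.1322 0.1345] -> spl seat uy 0.08002745720386284
panel back -> spl seat ux 0.6077556671463833
```

View pics/n_wrist.png

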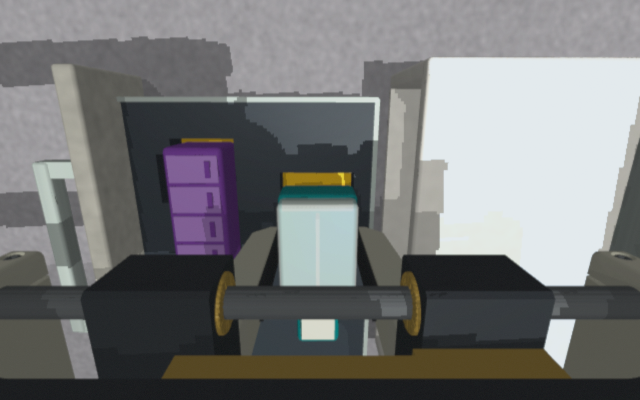

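```bash
python3 -m creep '[{"ax":0,"ay":0,"az":0,"tx":-0.02,"ty":0.2,"tz":-0.06,"fingers":0},{"ax":0,"ay":0,"az":0,"tx":0,"ty":0.2,"tz":0,"fingers":0},{"ax":0,"ay":0,"az":0,"tx":0,"ty":0.15,"tz":0,"fingers":0},{"ax":0,"ay":0,"az":0,"tx":0,"ty":0,"tz":0,"fingers":0},{"ax":0,"ay":0,"az":0,"tx":0,"ty":0,"tz":0,"fingers":0}]'
python3 -c "
from h import *
s,p,d=shot('wrist','o_wrist')
cv2.imwrite('pics/o2.png',cv2.resize(p[130:290,230:420],None,fx=4,fy=3.6,interpolation=cv2.INTER_NEAREST))"; python3 ms.py pics/o_wrist
```

```text
time: 23.93
eef_pos: [0.6122, 0.0435, 0.0613]
orientation: [-0.707, 0.707, -0.022, 0.02]
contact_force: [-0.7, 0.2, -1.2]
width: 0.467
tcp 0.6087199396862141 0.07975310291491171 0.061607770235506905
split 5893 z 0.07859074167954945 ux [0.5869 0.6263] 0.6065883749813972 uy [0.0618 0.1078] ctr uy 0.07850795516303863 86.53099822998047
teal end uy [0.1078 0.1083 0.1085] z [0.0497 0.0612 0.0646]
rear 785 ux [0.5826 0.6316] uy [0.1022 0.1104] seat ux(back-24.5) 0.6071083144754715 seat uy 0.07794373769120341
front 177 ux [0.5126 0.5483] uy [0.1321 0.1342] -> spl seat uy 0.07970149393634274
panel back -> spl seat ux 0.6079195552942203
```

View pics/o2.png

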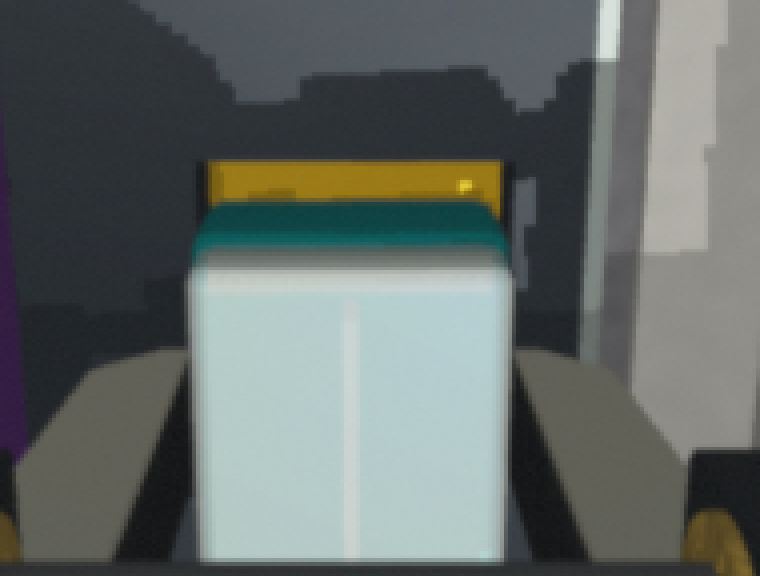

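```bash
python3 -m creep '[{"ax":0,"ay":0,"az":0,"tx":0.03,"ty":0.1,"tz":0,"fingers":0},{"ax":0,"ay":0,"az":0,"tx":0,"ty":0.1,"tz":0,"fingers":0},{"ax":0,"ay":0,"az":0,"tx":0,"ty":0,"tz":0,"fingers":0}]'
python3 -m creep '[{"ax":0,"ay":0,"az":0,"tx":0,"ty":0.1,"tz":0,"fingers":0},{"ax":0,"ay":0,"az":0,"tx":0,"ty":0.1,"tz":0,"fingers":0},{"ax":0,"ay":0,"az":0,"tx":0,"ty":0,"tz":0,"fingers":0}]'
```

```text
time: 24.23
eef_pos: [0.6143, 0.0443, 0.0578]
orientation: [0.707, -0.706, 0.021, -0.021]
contact_force: [-1.3, 2.6, 4.9]
width: 0.469
time: 24.48
eef_pos: [0.6152, 0.045, 0.0538]
orientation: [0.708, -0.706, 0.02, -0.022]
contact_force: [0.1, 6.2, 7.1]
width: 0.467
```

```bash
python3 -c "
from h import *
s,p,d=shot('wrist','q_wrist')
shot('side','q_side')
cv2.imwrite('pics/q2.png',cv2.resize(p[130:400,200:440],None,fx=3,fy=2.2,interpolation=cv2.INTER_NEAREST))"; python3 ms.py pics/q_wrist
```

```text
tcp 0.6114289746209267 0.08141801339588797 0.0538039361702762
split 6800 z 0.07042506228334981 ux [0.5893 0.6289] 0.6090867821859345 uy [0.0659 0.1101] ctr uy 0.08100395516756696 86.77079010009766
teal end uy [0.11   0.1102 0.1104] z [0.049  0.0499 0.0513]
rear 603 ux [0.5855 0.6329] uy [0.1039 0.1098] seat ux(back-24.5) 0.6083824654010735 seat uy 0.07729995044640599
front 205 ux [0.5142 0.5844] uy [0.1027 0.1341] -> spl seat uy 0.07959916272144543
panel back -> spl seat ux 0.6092738342923167
```

View pics/q2.png

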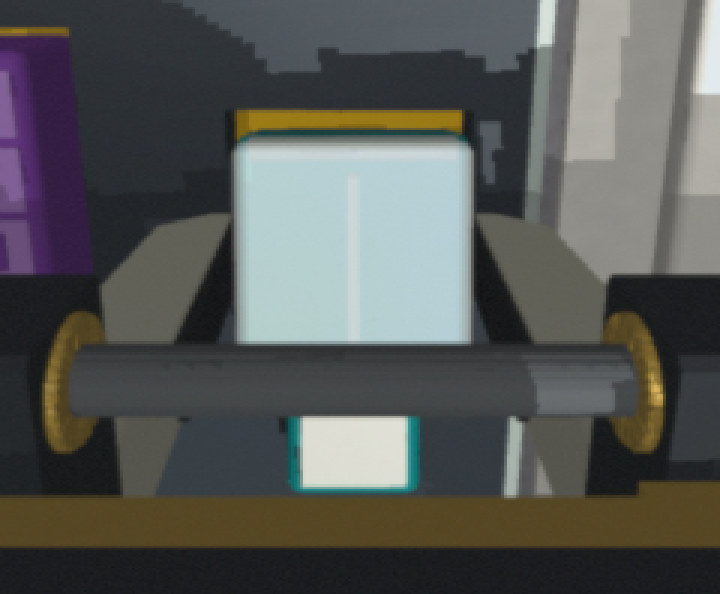

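```bash
python3 -m creep '[{"ax":0,"ay":0,"az":0,"tx":0,"ty":-0.3,"tz":0,"fingers":0},{"ax":0,"ay":0,"az":0,"tx":0,"ty":-0.3,"tz":0,"fingers":0},{"ax":0,"ay":0,"az":0,"tx":0,"ty":0,"tz":0,"fingers":0},{"ax":0,"ay":0,"az":0,"tx":0,"ty":0,"tz":0,"fingers":0}]'
python3 -c "
from h import *
s,p,d=shot('wrist','r_wrist')
go(.61,.05,.05,-3.4)
W=world('wrist',d,s); h=cv2.cvtColor(p,cv2.COLOR_BGR2HSV); v,u=np.mgrid[0:400,0:640]
m=(d>0)&(u>290)&(u<345)&(v>205)&(v<280)&(W[...,2]>.06)
uy=np.array([.0593,.9982]); B=W[...,:2]@uy
print('top slope',np.polyfit(B[m],W[m][:,2],1))
m=(d>0)&(u>306)&(u<332)&(v>325)&(v<342)&(W[...,2]>.03); print('nose',m.sum(),np.median(W[m],0))
"; python3 ms.py pics/r_wrist
python3 -c "
from h import *
for t in 'oq':
  d=np.load(f'pics/{t}_wrist.npy'); s=state(); W=world('wrist',d,s); v,u=np.mgrid[0:400,0:640]
  m=(d>0)&(u>290)&(u<345)&(v>205)&(v<280); B=W[...,:2]@np.array([.0593,.9982]); print(t,np.polyfit(B[m],W[m][:,2],1)[0])
"
```

```text
time: 24.92
eef_pos: [0.6138, 0.0432, 0.0675]
orientation: [-0.707, 0.707, -0.021, 0.021]
contact_force: [-0.5, 0.2, -1.5]
width: 0.47
t 24.97 eef [0.6134 0.0432 0.067 ] yaw -3.4 j1,j6 [-0.01  0.05] F [ 0.9 -0.1 -1.5] w 0.466
turn [ 0.   -0.01 -0.01] alt [1.000e-02 3.599e+01 0.000e+00]  shift after turn [-0.15  0.68  0.26]  shift now [-0.15  0.68  0.26]
top slope [-0.14724842  0.09716251]
nose 396 [ 0.60946919 -0.00941052  0.08062192]
tcp 0.6097570887741138 0.07953753151667932 0.06695628469943804
split 6708 z 0.08380115556029952 ux [0.5876 0.6273] 0.607441092498695 uy [0.0636 0.1081] ctr uy 0.08079990716245938 86.36791229248047
teal end uy [0.1082 0.1086 0.1088] z [0.0602 0.0641 0.0659]
rear 1079 ux [0.5833 0.6322] uy [0.1001 0.1104] seat ux(back-24.5) 0.6077147393495261 seat uy 0.07786550085286431
front 168 ux [0.5131 0.5489] uy [0.132  0.1341] -> spl seat uy 0.07962904896542841
panel back -> spl seat ux 0.6085313188012358
o 0.0021615952278857976
q -0.19540139309116175
```

```bash
python3 -m creep '[{"ax":0.56,"ay":0,"az":0,"tx":0,"ty":-0.1,"tz":0.03,"fingers":0},{"ax":0.56,"ay":0,"az":0,"tx":0,"ty":0,"tz":0.03,"fingers":0},{"ax":0.56,"ay":0,"az":0,"tx":-0.05,"ty":0,"tz":0,"fingers":0},{"ax":0,"ay":0,"az":0,"tx":0,"ty":0,"tz":0,"fingers":0},{"ax":0,"ay":0,"az":0,"tx":0,"ty":0,"tz":0,"fingers":0}]'
cat > sl.py <<'E'
from ms import *
s,p,d=shot('wrist','pics_tmp'); 
n=sys.argv[1]; cv2.imwrite(f'pics/{n}.png',p); np.save(f'pics/{n}.npy',d)
s,p2,d=s,p,d
W=world('wrist',d,s); v,u=np.mgrid[0:400,0:640]; B=W[...,:2]@np.array([.0593,.9982]);A=W[...,:2]@np.array([.9982,-.0593])
m=(d>0)&(u>290)&(u<345)&(v>205)&(v<280)&(W[...,2]>.05)
print('slope',np.polyfit(B[m],W[m][:,2],1)[0],'cross',np.polyfit(A[m],W[m][:,2],1)[0],'z',np.median(W[m][:,2]))
ms(s,p,d)
E
sed -i "s/'pics_tmp'/None/" sl.py; python3 sl.py s_wrist
```

```text
time: 25.38
eef_pos: [0.6116, 0.044, 0.0686]
orientation: [0.756, -0.654, 0.021, -0.023]
contact_force: [-0.4, 0.3, -1.5]
width: 0.468
slope 0.0009781361735760605 cross -0.0063511707438517195 z 0.0862217945828247
tcp 0.6079340071133917 0.08022535839836745 0.06864067982988625
split 6668 z 0.08615291555433377 ux [0.5858 0.6255] 0.6056477296722995 uy [0.0616 0.109 ] ctr uy 0.0796579586502291 86.74732208251953
teal end uy [0.1092 0.1095 0.1095] z [0.0658 0.0699 0.0715]
rear 610 ux [0.5837 0.6326] uy [0.1055 0.1127] seat ux(back-24.5) 0.6081498506707166 seat uy 0.08017156243479696
front 223 ux [0.5138 0.5499] uy [0.1331 0.136 ] -> spl seat uy 0.08148458673007286
panel back -> spl seat ux 0.6088905141841251
```

View pics/s_wrist.png

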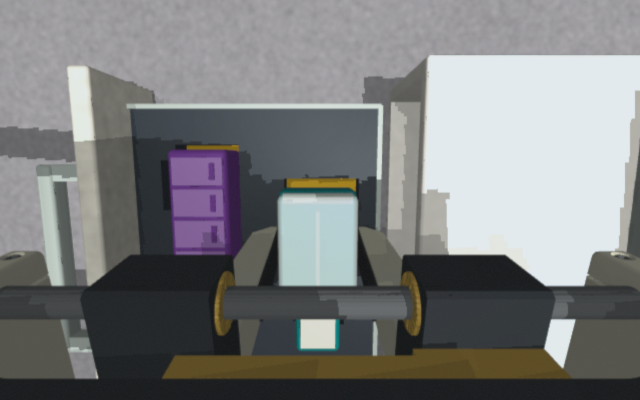

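```bash
python3 -m creep '[{"ax":0,"ay":0,"az":0,"tx":0.06,"ty":0.05,"tz":0.04,"fingers":0},{"ax":0,"ay":0,"az":0,"tx":0.04,"ty":0.1,"tz":0.02,"fingers":0},{"ax":0,"ay":0,"az":0,"tx":0,"ty":0.1,"tz":-0.015,"fingers":0},{"ax":0,"ay":0,"az":0,"tx":0,"ty":0,"tz":0,"fingers":0},{"ax":0,"ay":0,"az":0,"tx":0,"ty":0,"tz":0,"fingers":0}]'
python3 sl.py t_wrist
```

```text
time: 25.85
eef_pos: [0.6145, 0.0473, 0.0629]
orientation: [0.757, -0.653, 0.02, -0.022]
contact_force: [-0.8, 0.4, -0.7]
width: 0.468
slope 0.0004464505539895234 cross -0.005916652074890799 z 0.08045659387554188
tcp 0.6105623270595254 0.08367983528743343 0.06286531554660561
split 6688 z 0.08039362031672619 ux [0.5884 0.6281] 0.6082367124909034 uy [0.065  0.1124] ctr uy 0.08308368565676899 86.91959381103516
teal end uy [0.1126 0.113  0.1131] z [0.0599 0.0641 0.0656]
rear 179 ux [0.5837 0.6327] uy [0.1096 0.1124] seat ux(back-24.5) 0.6081617172275339 seat uy 0.07990350092428257
front 255 ux [0.5138 0.5499] uy [0.1329 0.1357] -> spl seat uy 0.0811731887237275
panel back -> spl seat ux 0.608924516724204
```

```bash
python3 -m creep '[{"ax":0,"ay":0,"az":0,"tx":0,"ty":0,"tz":-0.07,"fingers":0},{"ax":0,"ay":0,"az":0,"tx":0,"ty":0.08,"tz":-0.01,"fingers":0},{"ax":0,"ay":0,"az":0,"tx":0,"ty":0,"tz":0,"fingers":0},{"ax":0,"ay":0,"az":0,"tx":0,"ty":0,"tz":0,"fingers":0}]'
python3 sl.py u_wrist
```

```text
time: 26.23
eef_pos: [0.6145, 0.0451, 0.0609]
orientation: [0.757, -0.653, 0.02, -0.022]
contact_force: [0.9, 0.1, -2.4]
width: 0.471
slope -5.3602484125135494e-05 cross -0.006101385384597171 z 0.07847531680327272
tcp 0.6107599136623229 0.08151376504949835 0.06089344243453759
split 6651 z 0.07842446703146969 ux [0.5886 0.6282] 0.6084139820899026 uy [0.0628 0.1103] ctr uy 0.08093697774617568 86.83998107910156
teal end uy [0.1105 0.1108 0.1109] z [0.0581 0.062  0.0638]
rear 423 ux [0.5836 0.6327] uy [0.1079 0.1125] seat ux(back-24.5) 0.6081767209308101 seat uy 0.08001204028771908
front 232 ux [0.5137 0.5494] uy [0.1328 0.1362] -> spl seat uy 0.0816915145300951
panel back -> spl seat ux 0.6089105034444522
```

```bash
python3 -m creep '[{"ax":0,"ay":0,"az":0,"tx":0,"ty":0.1,"tz":-0.015,"fingers":0},{"ax":0,"ay":0,"az":0,"tx":0,"ty":0,"tz":0,"fingers":0}]'
python3 -m creep '[{"ax":0,"ay":0,"az":0,"tx":0,"ty":0.1,"tz":-0.015,"fingers":0},{"ax":0,"ay":0,"az":0,"tx":0,"ty":0,"tz":0,"fingers":0}]'
```

```text
time: 26.45
eef_pos: [0.6144, 0.0452, 0.0581]
orientation: [0.757, -0.653, 0.02, -0.022]
contact_force: [0.7, -0.3, -1.9]
width: 0.464
time: 26.62
eef_pos: [0.6143, 0.0452, 0.0554]
orientation: [0.757, -0.653, 0.02, -0.022]
contact_force: [0.1, -0.0, -1.1]
width: 0.465
```

No contact this time. I'll keep lowering.

```bash
python3 -m creep '[{"ax":0,"ay":0,"az":0,"tx":0,"ty":0.1,"tz":-0.015,"fingers":0},{"ax":0,"ay":0,"az":0,"tx":0,"ty":0,"tz":0,"fingers":0}]'
python3 -m creep '[{"ax":0,"ay":0,"az":0,"tx":0,"ty":0.1,"tz":-0.015,"fingers":0},{"ax":0,"ay":0,"az":0,"tx":0,"ty":0,"tz":0,"fingers":0}]'
python3 sl.py v_wrist
```

```text
time: 26.78
eef_pos: [0.6143, 0.0453, 0.053]
orientation: [0.757, -0.653, 0.02, -0.022]
contact_force: [-0.2, 0.1, -2.4]
width: 0.468
time: 26.95
eef_pos: [0.6146, 0.0453, 0.0508]
orientation: [0.757, -0.653, 0.02, -0.022]
contact_force: [0.0, 1.4, -0.4]
width: 0.468
slope 0.0012844299259631101 cross -0.006485094464873289 z 0.06834547256565893
tcp 0.6108756013723852 0.08164827386994589 0.050756471142507746
split 6670 z 0.0682976149772981 ux [0.5889 0.6284] 0.6086120402809232 uy [0.0629 0.1104] ctr uy 0.08107325097796148 86.09352111816406
teal end uy [0.1106 0.1109 0.111 ] z [0.048  0.0519 0.0536]
rear 327 ux [0.5848 0.6327] uy [0.0151 0.1121] seat ux(back-24.5) 0.6081722955622503 seat uy 0.07963157101899836
front 287 ux [0.5138 0.5838] uy [0.1096 0.136 ] -> spl seat uy 0.08153670657465364
panel back -> spl seat ux 0.6090282010615772
```

View pics/v_wrist.png

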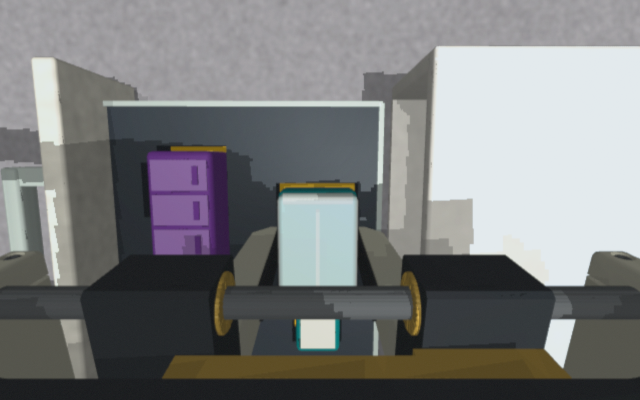

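```bash
python3 -m creep '[{"ax":0,"ay":0,"az":0,"tx":0,"ty":0.1,"tz":-0.015,"fingers":0},{"ax":0,"ay":0,"az":0,"tx":0,"ty":0,"tz":0,"fingers":0}]'
python3 -m creep '[{"ax":0,"ay":0,"az":0,"tx":0,"ty":0.1,"tz":-0.015,"fingers":0},{"ax":0,"ay":0,"az":0,"tx":0,"ty":0,"tz":0,"fingers":0}]'
```

```text
time: 27.17
eef_pos: [0.6147, 0.0452, 0.0483]
orientation: [0.757, -0.653, 0.02, -0.022]
contact_force: [0.1, 0.0, 0.2]
width: 0.467
time: 27.33
eef_pos: [0.6144, 0.0452, 0.0453]
orientation: [0.757, -0.653, 0.02, -0.022]
contact_force: [-0.6, 0.1, -0.6]
width: 0.468
```

```bash
python3 -m creep '[{"ax":0,"ay":0,"az":0,"tx":0,"ty":0.06,"tz":-0.01,"fingers":0},{"ax":0,"ay":0,"az":0,"tx":0,"ty":0,"tz":0,"fingers":0}]'
python3 sl.py w_wrist | head -4
python3 -m creep '[{"ax":0,"ay":0,"az":0,"tx":0,"ty":0,"tz":0,"fingers":0.57},{"ax":0,"ay":0,"az":0,"tx":0,"ty":0,"tz":0,"fingers":0.57},{"ax":0,"ay":0,"az":0,"tx":0,"ty":0,"tz":0,"fingers":0.57},{"ax":0,"ay":0,"az":0,"tx":0,"ty":-0.4,"tz":0.06,"fingers":0.57},{"ax":0,"ay":0,"az":0,"tx":0,"ty":-0.7,"tz":0.1,"fingers":0.57},{"ax":-0.84,"ay":0,"az":0,"tx":0,"ty":-0.3,"tz":0,"fingers":0},{"ax":-0.84,"ay":0,"az":0,"tx":0,"ty":0,"tz":0,"fingers":0},{"ax":0,"ay":0,"az":0,"tx":0,"ty":0,"tz":0,"fingers":0}]'
python3 sl.py x_wrist;python3 -c "
from h import *
go(.6124,.0455,.0615,-3.4)"
```

```text
time: 27.5
eef_pos: [0.6145, 0.0452, 0.044]
orientation: [0.757, -0.653, 0.02, -0.022]
contact_force: [-0.5, -0.0, -0.6]
width: 0.464
slope 0.0005911934392014419 cross -0.006434457728970859 z 0.061591756959362864
tcp 0.6106990623286711 0.08154208584232739 0.043996864181364385
split 6635 z 0.06152638237068142 ux [0.5887 0.6282] 0.6084405227134928 uy [0.0629 0.1103] ctr uy 0.0809480418329335 86.78864288330078
teal end uy [0.1105 0.1108 0.1109] z [0.0412 0.0452 0.047 ]
time: 28.22
eef_pos: [0.616, 0.0456, 0.082]
orientation: [-0.706, 0.708, -0.02, 0.021]
contact_force: [1.4, 0.6, -0.4]
width: 0.405
slope 0.019655952260947372 cross -0.0033252864053281562 z 0.06153358235912591
tcp 0.6121873707078801 0.08204670950365864 0.08204399483222541
split 1 z 0.09303669656784563 ux [0.5913 0.5913] 0.5912677382026168 uy [0.075 0.075] ctr uy 0.045537346972997855 0.0
teal end uy [0.1104 0.1108 0.111 ] z [0.0338 0.0447 0.0478]
rear 112 ux [0.5836 0.6328] uy [0.0172 0.1104] seat ux(back-24.5) 0.6082849828013963 seat uy 0.07794157798689075
front 165 ux [0.5141 0.5498] uy [0.1322 0.1344] -> spl seat uy 0.07994714086591431
panel back -> spl seat ux 0.6089471815989564
t 28.27 eef [0.6152 0.0457 0.0809] yaw -3.3 j1,j6 [-0.01  0.05] F [0.2 0.3 0.1] w 0.357
turn [-0.01  0.03  0.01] alt [ 1.000e-02 -3.597e+01  2.000e-02]  shift after turn [-0.11  0.78 -0.01]  shift now [-0.11  0.78 -0.01]
```

View pics/x_wrist.png

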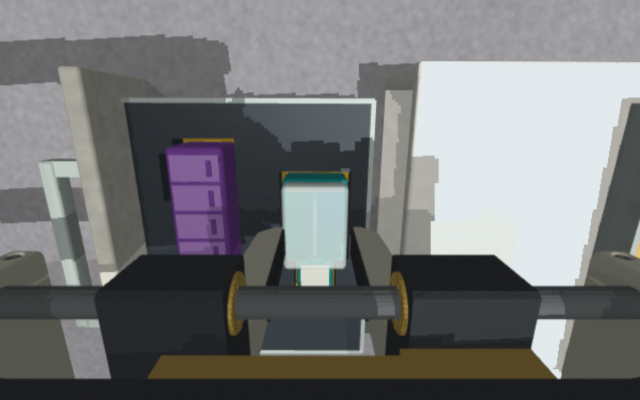

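```bash
python3 -m creep '[{"ax":0,"ay":0,"az":0,"tx":-0.05,"ty":0.3,"tz":0,"fingers":0},{"ax":0,"ay":0,"az":0,"tx":0,"ty":0.3,"tz":0,"fingers":0},{"ax":0,"ay":0,"az":0,"tx":0,"ty":0.1,"tz":0,"fingers":0},{"ax":0,"ay":0,"az":0,"tx":0,"ty":0,"tz":0,"fingers":0},{"ax":0,"ay":0,"az":0,"tx":0,"ty":0,"tz":0,"fingers":0}]'
python3 -m creep '[{"ax":0,"ay":0,"az":0,"tx":0,"ty":0.06,"tz":0,"fingers":0},{"ax":0,"ay":0,"az":0,"tx":0,"ty":0,"tz":0,"fingers":0}]'
```

```text
time: 28.68
eef_pos: [0.6126, 0.0434, 0.061]
orientation: [0.707, -0.707, 0.022, -0.02]
contact_force: [-0.5, -0.3, -0.7]
width: 0.02
time: 28.85
eef_pos: [0.6133, 0.0437, 0.0604]
orientation: [0.707, -0.707, 0.022, -0.021]
contact_force: [0.4, -0.3, -0.5]
width: 0.002
```

```bash
python3 -m creep '[{"ax":0,"ay":0,"az":0,"tx":0,"ty":0.06,"tz":0,"fingers":0},{"ax":0,"ay":0,"az":0,"tx":0,"ty":0,"tz":0,"fingers":0}]'
python3 -m creep '[{"ax":0,"ay":0,"az":0,"tx":-0.03,"ty":0.06,"tz":0,"fingers":0},{"ax":0,"ay":0,"az":0,"tx":0,"ty":0,"tz":0,"fingers":0}]'
```

```text
time: 29.02
eef_pos: [0.6144, 0.0437, 0.0603]
orientation: [-0.707, 0.707, -0.021, 0.022]
contact_force: [-0.3, -1.3, 6.2]
width: 0.007
time: 29.18
eef_pos: [0.6148, 0.0436, 0.0603]
orientation: [-0.707, 0.707, -0.02, 0.023]
contact_force: [-0.8, -1.7, 12.4]
width: 0.004
```

```bash
python3 -m creep '[{"ax":0,"ay":0,"az":0,"tx":-0.02,"ty":0.03,"tz":0,"fingers":0},{"ax":0,"ay":0,"az":0,"tx":0,"ty":0,"tz":0,"fingers":0}]'
python3 -m creep '[{"ax":0,"ay":0,"az":0,"tx":0,"ty":-0.5,"tz":0,"fingers":0},{"ax":0,"ay":0,"az":0,"tx":0,"ty":-0.9,"tz":0,"fingers":0},{"ax":0,"ay":0,"az":0,"tx":0,"ty":-0.9,"tz":0,"fingers":0},{"ax":0,"ay":0,"az":0,"tx":-0.4,"ty":-0.9,"tz":0,"fingers":0},{"ax":0,"ay":0,"az":0,"tx":-0.4,"ty":-0.9,"tz":0,"fingers":0},{"ax":0,"ay":0,"az":0,"tx":-0.4,"ty":-0.5,"tz":0,"fingers":0},{"ax":0,"ay":0,"az":0,"tx":0,"ty":0,"tz":0,"fingers":0},{"ax":0,"ay":0,"az":0,"tx":0,"ty":0,"tz":0,"fingers":0}]'
python3 - <<'E'
from h import *
s,p,d=shot('wrist','y_wrist'); W=world('wrist',d,s); h=cv2.cvtColor(p,cv2.COLOR_BGR2HSV)
pu=cv2.inRange(h,(125,60,40),(165,255,255))>0
uxv=np.array([.9982,-.0593]);A=W[...,:2]@uxv
m=pu&(d>0)&(W[...,2]>.05)&(W[...,2]<.08)&(A>.5)&(A<.57); print('org top',np.percentile(W[m][:,2],[5,50,95]),m.sum())
v,u=np.mgrid[0:400,0:640]
te=cv2.inRange(h,(78,10,60),(102,255,255))>0
m=te&(d>0)&(A>.585)&(A<.63)&(W[...,2]>.05)&(W[...,2]<.08); print('spl top',np.percentile(W[m][:,2],[5,50,95]),m.sum())
m=(d>0)&(A>.5)&(A<.64)&(abs(W[...,2]-.04)<.006)&(h[...,1]<80); print('foam',np.median(W[m][:,2]),m.sum())
m=(d>0)&(abs(W[...,2]-.071)<.004)&(A<.5); print('panel',np.percentile(A[m],[2,98]))
m=(d>0)&(abs(W[...,2]-.082)<.004)&(A>.62); print('cab',np.percentile(A[m],[1,2]))
go(.45,.04,.12,86.6)
E
```

```text
time: 29.35
eef_pos: [0.6148, 0.0437, 0.0602]
orientation: [-0.707, 0.707, -0.019, 0.023]
contact_force: [-1.2, -2.2, 16.5]
width: 0.005
time: 30.02
eef_pos: [0.5826, 0.046, 0.1725]
orientation: [0.707, -0.707, 0.021, -0.021]
contact_force: [-0.4, -0.3, -0.5]
width: 0.006
org top [0.05632912 0.05843303 0.05978351] 4530
spl top [0.05819668 0.05973996 0.0609289 ] 2611
foam 0.03986556109284746 11262
panel [0.47344893 0.4849281 ]
cab [0.66053785 0.66177056]
t 30.07 eef [0.5821 0.0459 0.1712] yaw -3.4 j1,j6 [-0.01  0.05] F [ 0.5 -0.  -0.3] w 0.007
turn [ 1.0e-02  1.8e+01 -1.0e-02] alt [-1.0e-02 -1.8e+01 -1.0e-02]  shift after turn [ 0.55  2.05 -5.26]  shift now [-5.26  2.06 -0.55]
```

View pics/y_wrist.png

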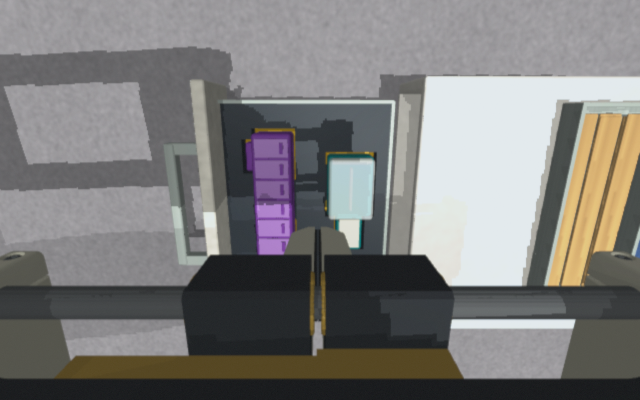

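```bash
python3 -m creep '[{"ax":0,"ay":0,"az":0,"tx":-0.9,"ty":0,"tz":-0.05,"fingers":0},{"ax":0,"ay":0,"az":0,"tx":-0.9,"ty":0,"tz":-0.1,"fingers":0},{"ax":0,"ay":0,"az":0,"tx":-0.9,"ty":0,"tz":-0.1,"fingers":0},{"ax":0,"ay":0,"az":0,"tx":-0.9,"ty":0,"tz":-0.1,"fingers":0},{"ax":0,"ay":0,"az":0,"tx":-0.9,"ty":0,"tz":-0.1,"fingers":0},{"ax":0,"ay":0,"az":0,"tx":-0.9,"ty":0,"tz":-0.1,"fingers":0},{"ax":0,"ay":0,"az":0,"tx":-0.9,"ty":0,"tz":-0.1,"fingers":0},{"ax":0,"ay":0,"az":0,"tx":-0.7,"ty":0,"tz":0,"fingers":0}]'
python3 -m creep '[{"ax":0,"ay":0,"az":0,"tx":0,"ty":0,"tz":0,"fingers":0},{"ax":0,"ay":0,"az":0,"tx":0,"ty":0,"tz":0,"fingers":0}]'
python3 -c "
from h import *
go(.403,.0387,.048,-3.4)"
```

```text
time: 30.73
eef_pos: [0.4044, 0.0399, 0.17]
orientation: [-0.707, 0.707, -0.023, 0.019]
contact_force: [0.4, -0.7, 0.7]
width: 0.005
time: 30.9
eef_pos: [0.4062, 0.0402, 0.171]
orientation: [0.707, -0.707, 0.022, -0.02]
contact_force: [0.2, 0.4, -0.4]
width: 0.007
t 30.9 eef [0.4062 0.0402 0.171 ] yaw -3.4 j1,j6 [-0.03  0.03] F [ 0.2  0.4 -0.4] w 0.007
turn [ 0.   -0.   -0.02] alt [ 0.04 36.    0.  ]  shift after turn [-0.12  4.92 -0.07]  shift now [-0.11  4.92 -0.07]
```

```bash
python3 -m creep '[{"ax":0,"ay":0,"az":0,"tx":-0.1,"ty":0.7,"tz":-0.07,"fingers":0},{"ax":0,"ay":0,"az":0,"tx":0,"ty":0.8,"tz":0,"fingers":0},{"ax":0,"ay":0,"az":0,"tx":0,"ty":0.8,"tz":0,"fingers":0},{"ax":0,"ay":0,"az":0,"tx":0,"ty":0.8,"tz":0,"fingers":0},{"ax":0,"ay":0,"az":0,"tx":0,"ty":0.8,"tz":0,"fingers":0},{"ax":0,"ay":0,"az":0,"tx":0,"ty":0.6,"tz":0,"fingers":0},{"ax":0,"ay":0,"az":0,"tx":0,"ty":0.3,"tz":0,"fingers":0},{"ax":0,"ay":0,"az":0,"tx":0,"ty":0,"tz":0,"fingers":0}]'
python3 -m creep '[{"ax":0,"ay":0,"az":0,"tx":0,"ty":0,"tz":0,"fingers":0}]'
python3 -c "
from h import *
go(.403,.0387,.048,-3.4)"
```

```text
time: 31.57
eef_pos: [0.4026, 0.0386, 0.0497]
orientation: [0.707, -0.707, 0.023, -0.019]
contact_force: [-0.9, 0.4, 0.0]
width: 0.006
time: 31.65
eef_pos: [0.4041, 0.0385, 0.0519]
orientation: [0.707, -0.707, 0.022, -0.02]
contact_force: [0.0, 0.8, -0.6]
width: 0.008
t 31.65 eef [0.4041 0.0385 0.0519] yaw -3.4 j1,j6 [-0.03  0.03] F [ 0.   0.8 -0.6] w 0.008
turn [ 0.   -0.   -0.03] alt [ 0.04 36.    0.  ]  shift after turn [-0.04  0.15  0.  ]  shift now [-0.04  0.15  0.  ]
```

```bash
python3 -m creep '[{"ax":0,"ay":0,"az":0,"tx":0.1,"ty":0.3,"tz":0,"fingers":0},{"ax":0,"ay":0,"az":0,"tx":0.2,"ty":0,"tz":0,"fingers":0},{"ax":0,"ay":0,"az":0,"tx":0.2,"ty":0,"tz":0,"fingers":0},{"ax":0,"ay":0,"az":0,"tx":0.1,"ty":0,"tz":0,"fingers":0},{"ax":0,"ay":0,"az":0,"tx":0.1,"ty":0,"tz":0,"fingers":0},{"ax":0,"ay":0,"az":0,"tx":0.1,"ty":0,"tz":0,"fingers":0},{"ax":0,"ay":0,"az":0,"tx":0.15,"ty":0,"tz":0,"fingers":0},{"ax":0,"ay":0,"az":0,"tx":0.2,"ty":0,"tz":0,"fingers":0}]'
python3 -m creep '[{"ax":0,"ay":0,"az":0,"tx":0.25,"ty":0,"tz":0,"fingers":0},{"ax":0,"ay":0,"az":0,"tx":0.25,"ty":0,"tz":0,"fingers":0},{"ax":0,"ay":0,"az":0,"tx":0.25,"ty":0,"tz":0,"fingers":0},{"ax":0,"ay":0,"az":0,"tx":0.25,"ty":0,"tz":0,"fingers":0}]'
python3 -c "
from h import *
shot('scene','z_scene')
go(.5996,.0270,.048,-3.4)"
```

```text
time: 32.32
eef_pos: [0.4325, 0.0369, 0.0445]
orientation: [0.707, -0.707, 0.022, -0.02]
contact_force: [-2.2, 0.9, 2.0]
width: 0.005
time: 32.65
eef_pos: [0.4582, 0.0353, 0.0445]
orientation: [-0.707, 0.707, -0.021, 0.021]
contact_force: [-1.8, -0.0, 1.5]
width: 0.004
t 32.7 eef [0.4594 0.0352 0.0448] yaw -3.4 j1,j6 [-0.03  0.02] F [-0.3  0.5  0.2] w 0.003
turn [ 0.   -0.    0.01] alt [-1.0e-02  3.6e+01  0.0e+00]  shift after turn [ 5.62 -0.13  0.01]  shift now [ 5.62 -0.13  0.01]
```

View pics/z_scene.png

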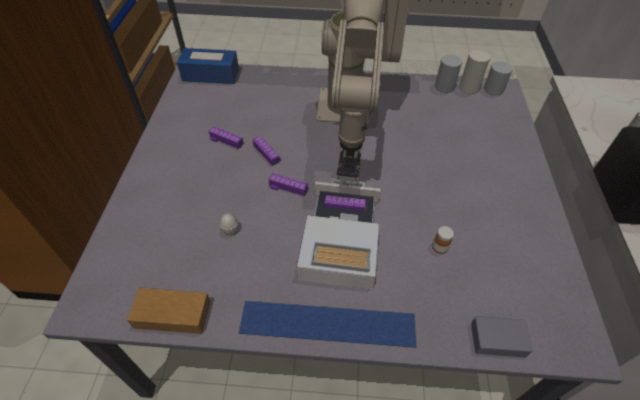

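```bash
python3 -m creep '[{"ax":0,"ay":0,"az":0,"tx":0.2,"ty":0,"tz":0,"fingers":0},{"ax":0,"ay":0,"az":0,"tx":0.3,"ty":0,"tz":0,"fingers":0},{"ax":0,"ay":0,"az":0,"tx":0.3,"ty":0,"tz":0,"fingers":0},{"ax":0,"ay":0,"az":0,"tx":0.3,"ty":0,"tz":0,"fingers":0},{"ax":0,"ay":0,"az":0,"tx":0.3,"ty":0,"tz":0,"fingers":0},{"ax":0,"ay":0,"az":0,"tx":0.3,"ty":0,"tz":0,"fingers":0},{"ax":0,"ay":0,"az":0,"tx":0.3,"ty":0,"tz":0,"fingers":0},{"ax":0,"ay":0,"az":0,"tx":0.3,"ty":0,"tz":0,"fingers":0}]'
python3 -m creep '[{"ax":0,"ay":0,"az":0,"tx":0.3,"ty":0,"tz":0,"fingers":0},{"ax":0,"ay":0,"az":0,"tx":0.3,"ty":0,"tz":0,"fingers":0},{"ax":0,"ay":0,"az":0,"tx":0.3,"ty":0,"tz":0,"fingers":0},{"ax":0,"ay":0,"az":0,"tx":0.3,"ty":0,"tz":0,"fingers":0},{"ax":0,"ay":0,"az":0,"tx":0.3,"ty":0,"tz":0,"fingers":0},{"ax":0,"ay":0,"az":0,"tx":0.2,"ty":0,"tz":0,"fingers":0},{"ax":0,"ay":0,"az":0,"tx":0.2,"ty":0,"tz":0,"fingers":0},{"ax":0,"ay":0,"az":0,"tx":0.15,"ty":0,"tz":0,"fingers":0}]'
python3 -c "
from h import *
go(.5996,.0270,.048,-3.4)"
```

```text
time: 33.37
eef_pos: [0.5156, 0.0318, 0.0443]
orientation: [-0.707, 0.707, -0.022, 0.021]
contact_force: [-1.7, -0.5, 0.0]
width: 0.006
time: 34.03
eef_pos: [0.5668, 0.0288, 0.0445]
orientation: [-0.707, 0.707, -0.021, 0.021]
contact_force: [-1.5, -1.6, 0.0]
width: 0.003
t 34.03 eef [0.5668 0.0288 0.0445] yaw -3.4 j1,j6 [-0.04  0.02] F [-1.5 -1.6  0. ] w 0.003
turn [ 0.   -0.   -0.01] alt [1.0e-02 3.6e+01 0.0e+00]  shift after turn [ 1.32 -0.14  0.  ]  shift now [ 1.32 -0.14  0.  ]
```

```bash
python3 -m creep '[{"ax":0,"ay":0,"az":0,"tx":0.15,"ty":0,"tz":0,"fingers":0},{"ax":0,"ay":0,"az":0,"tx":0.15,"ty":0,"tz":0,"fingers":0},{"ax":0,"ay":0,"az":0,"tx":0.15,"ty":0,"tz":0,"fingers":0},{"ax":0,"ay":0,"az":0,"tx":0.15,"ty":0,"tz":0,"fingers":0},{"ax":0,"ay":0,"az":0,"tx":0.1,"ty":0,"tz":0,"fingers":0},{"ax":0,"ay":0,"az":0,"tx":0.1,"ty":0,"tz":0,"fingers":0},{"ax":0,"ay":0,"az":0,"tx":0.08,"ty":0,"tz":0,"fingers":0},{"ax":0,"ay":0,"az":0,"tx":0.08,"ty":0,"tz":0,"fingers":0}]'
python3 -m creep '[{"ax":0,"ay":0,"az":0,"tx":0.05,"ty":0,"tz":0,"fingers":0},{"ax":0,"ay":0,"az":0,"tx":0.05,"ty":0,"tz":0,"fingers":0},{"ax":0,"ay":0,"az":0,"tx":0.05,"ty":0,"tz":0,"fingers":0},{"ax":0,"ay":0,"az":0,"tx":0.05,"ty":0,"tz":0,"fingers":0}]'
```

```text
time: 34.7
eef_pos: [0.5903, 0.0274, 0.0445]
orientation: [-0.707, 0.707, -0.021, 0.021]
contact_force: [-1.9, -0.7, 0.8]
width: 0.003
time: 35.03
eef_pos: [0.5951, 0.0272, 0.0444]
orientation: [0.707, -0.707, 0.021, -0.021]
contact_force: [-1.9, -0.6, 1.3]
width: 0.008
```

```bash
python3 -m creep '[{"ax":0,"ay":0,"az":0,"tx":0.05,"ty":0,"tz":0,"fingers":0},{"ax":0,"ay":0,"az":0,"tx":0.05,"ty":0,"tz":0,"fingers":0},{"ax":0,"ay":0,"az":0,"tx":0.05,"ty":0,"tz":0,"fingers":0}]'
python3 -m creep '[{"ax":0,"ay":0,"az":0,"tx":0.05,"ty":0,"tz":0,"fingers":0},{"ax":0,"ay":0,"az":0,"tx":0.04,"ty":0,"tz":0,"fingers":0}]'
python3 -m creep '[{"ax":0,"ay":0,"az":0,"tx":0.04,"ty":0,"tz":0,"fingers":0},{"ax":0,"ay":0,"az":0,"tx":0.04,"ty":0,"tz":0,"fingers":0}]'
```

```text
time: 35.28
eef_pos: [0.5989, 0.0269, 0.0444]
orientation: [0.707, -0.707, 0.021, -0.021]
contact_force: [-1.4, -0.5, 1.9]
width: 0.002
time: 35.45
eef_pos: [0.6012, 0.0268, 0.0444]
orientation: [0.707, -0.707, 0.021, -0.021]
contact_force: [-1.4, -1.2, 2.0]
width: 0.006
time: 35.62
eef_pos: [0.603, 0.0267, 0.0444]
orientation: [0.707, -0.707, 0.022, -0.021]
contact_force: [-7.3, -0.9, 4.3]
width: 0.005
```

```bash
python3 -m creep '[{"ax":0,"ay":0,"az":0,"tx":0.03,"ty":0,"tz":0,"fingers":0},{"ax":0,"ay":0,"az":0,"tx":0,"ty":0,"tz":0,"fingers":0}]'
python3 -c "
from h import *
s,p,d=shot('wrist','za'); W=world('wrist',d,s);A=W[...,:2]@np.array([.9982,-.0593])
m=(d>0)&(abs(W[...,2]-.071)<.003)&(A<.68)&(A>.6); print('panel',np.percentile(A[m],[2,98]),m.sum())
m=(d>0)&(abs(W[...,2]-.082)<.004)&(A>.62); print('cab',np.percentile(A[m],[.5,2]))
"
```

```text
time: 35.78
eef_pos: [0.603, 0.0267, 0.0444]
orientation: [0.707, -0.707, 0.022, -0.02]
contact_force: [-7.1, -0.0, 5.9]
width: 0.007
panel [0.64765741 0.66023275] 7760
cab [0.65993988 0.66048022]
```

View pics/za.png

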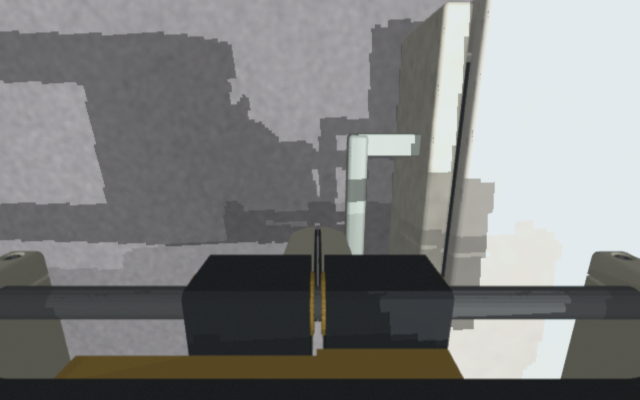

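The drawer panel (about col 453) meets the unit's face (col 465), so it is shut: panel back and unit face both measure 0.660. I'll back off and check.

```bash
python3 -m creep '[{"ax":0,"ay":0,"az":0,"tx":-0.2,"ty":0,"tz":0,"fingers":0},{"ax":0,"ay":0,"az":0,"tx":-0.6,"ty":0,"tz":0,"fingers":0},{"ax":0,"ay":0,"az":0,"tx":-0.8,"ty":0,"tz":0,"fingers":0},{"ax":0,"ay":0,"az":0,"tx":-0.8,"ty":-0.6,"tz":0,"fingers":0},{"ax":0,"ay":0,"az":0,"tx":-0.8,"ty":-0.8,"tz":0,"fingers":0},{"ax":0,"ay":0,"az":0,"tx":-0.5,"ty":-0.8,"tz":0,"fingers":0},{"ax":0,"ay":0,"az":0,"tx":0,"ty":-0.8,"tz":0,"fingers":0},{"ax":0,"ay":0,"az":0,"tx":0,"ty":-0.3,"tz":0,"fingers":0}]'
python3 -m creep '[{"ax":0,"ay":0,"az":0,"tx":0,"ty":0,"tz":0,"fingers":0},{"ax":0,"ay":0,"az":0,"tx":0,"ty":0,"tz":0,"fingers":0},{"ax":0,"ay":0,"az":0,"tx":0,"ty":0,"tz":0,"fingers":0}]'
python3 -c "
from h import *
s,p,d=shot('scene','zb');W=world('scene',d);A=W[...,:2]@np.array([.9982,-.0593]);B=W[...,:2]@np.array([.0593,.9982])
m=(d>0)&(abs(W[...,2]-.071)<.004)&(A<.68)&(A>.55)&(abs(B-.06)<.12); print('panel',np.percentile(A[m],[2,98]),m.sum())
for n in ['scene']:
  for nm,c in (('pot',(.681,-.349)),('bottle',(.69,.345))):
    m=(d>0)&(W[...,2]>.065)&(W[...,2]<.115)&(abs(W[...,0]-c[0])<.06)&(abs(W[...,1]-c[1])<.06); print(nm,W[m].min(0),W[m].max(0))
print(state()['contact_force'])
"
```

```text
time: 36.5
eef_pos: [0.5128, 0.0323, 0.1302]
orientation: [0.707, -0.707, 0.02, -0.022]
contact_force: [-0.0, 0.2, 0.3]
width: 0.006
time: 36.75
eef_pos: [0.5111, 0.0322, 0.1255]
orientation: [0.707, -0.707, 0.022, -0.02]
contact_force: [-0.4, -0.0, -0.3]
width: 0.006
panel [0.64911381 0.66386385] 82
pot [ 0.66215728 -0.3670623   0.06502025] [ 0.7033398  -0.32770976  0.08085834]
bottle [0.66593008 0.32079296 0.0657373 ] [0.71518368 0.36767726 0.09032087]
[-0.34540194 -0.6519286  -0.16889355]
```

View pics/zb.png

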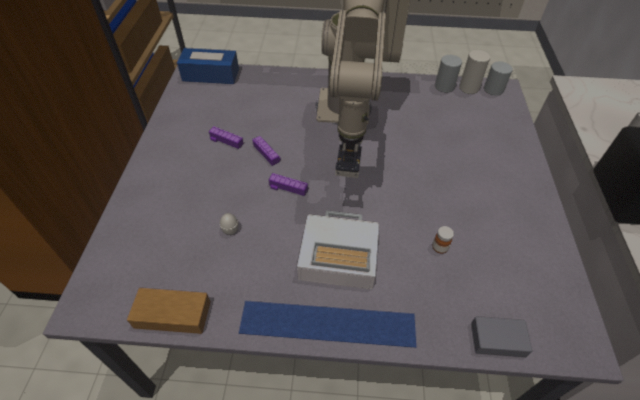

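The drawer is shut at (340,220). The pot (229,224) and bottle (443,240) haven't moved, and the arm is clear of everything.

```bash
python3 -c "
from plant import *
print(sign_off())"
```

```text
the job is handed in; nothing more can be done
None
```

The job is done and handed in at about 37 s. I opened the drawer to its stop and pressed the farthest purple organiser and the teal splitter into their cut-outs. Then I pushed the drawer slowly shut on its handle.

**Last checks that agreed:**
- **Seating:** measured just before closing, the item tops were at 58.4 mm (organiser) and 59.7 mm (splitter), against 58 and 60 mm when fully home. Neither moved when pressed with about 16 N, slightly over the 15 N you gave.
- **Drawer:** the panel's back face meets the unit's face, both at 0.660 m. The last few millimetres went at about 12–15 mm/s, with about 7 N at the stop.
- **Bystanders:** the bottle and pot measure within about 1–2 mm of where they started, and the arm touches nothing.

**What went wrong or disagreed:**
- **Opening stop:** the pull reached the outer stop with about 43 N along the pull and 36 N downward, through the fingers on the handle. I backed off at once.
- **Splitter:** its first insertion caught the foam at the nose and tilted it about 8° in the fingers. I lifted it, levelled it, re-aimed and inserted it cleanly.
- **Drawer shift:** pressing the items in moved the open drawer inward by about 4 mm, so I re-measured the rear pocket before placing the splitter.
- **Cameras:** their position readings differed by up to about 6 mm, so I fitted the items using the wrist camera alone.

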